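Stand the tipped dye bottle up and close the row

TASK

One amber dye bottle has been knocked over in the bottle rack on the bench. Stand it upright on the floor of the lane and slide it gently along until the row of edge-paint bottles and it stand closed up, touching one another, against the end stop at that end. Do not knock over or push about anything else, and let go of it at the end.

Things in the scene. Friction and masses are not known exactly. Their poses are not given: they have to be found in the camera images.
- rack: bottle rack fixed to the bench: dark wooden board 64 x 388 x 12 mm, one lane along its y axis. Origin under its centre on the bench. Lane floor 12 mm above the bench, 40 mm wide (x +-20 mm), 360 mm long (y +-180 mm); along each side an aluminium lip, 7 mm wide, 5 mm above the lane floor; at each end a wooden stop 58 mm wide, 14 mm thick, 32 mm above the lane floor
- lane_stop (a point): point on the lane floor, on the lane's middle line, at the inner face of the +y end stop, against which the row is to be closed
- tipped_bottle: amber dye bottle, black dropper cap, round: 33 mm diameter up to 70 mm height, neck 24 mm up to 77 mm, bulb 13 mm up to 102 mm; 50 to 100 g, centre of mass about 41 mm above its base. Origin at the centre of its base, z axis from base to cap. Starts lying along the lane, cap towards the rack's +y end
- paint_0: edge-paint bottle with wooden cap, standing in the lane in the row at the +y end; 30 to 31 mm wide body 46 mm tall, cap 17 mm diameter up to 79 mm; 50 g. Origin at the centre of its base, z up. Up to 10 mm of free space between the bottles of the row and before the stop
- paint_1: second edge-paint bottle of the row, same as the first (the order of the three varies)
- paint_2: third edge-paint bottle of the row, same as the first
- slicker: turned wooden edge slicker, 29 mm diameter, 94 mm tall, standing in the lane at its -y end behind the tipped bottle's base; origin at the centre of its base, z up; to be left alone
- beeswax: yellow block of beeswax, 36 x 55 x 20 mm, on the bench; origin under its centre; to be left alone
- sanding_block: brown sanding block, 42 x 86 x 28 mm, on the bench; origin under its centre; to be left alone
- masking_tape: roll of masking tape lying flat, 98 mm diameter, 25 mm tall; origin under its centre; to be left alone
- pricking_iron: black pricking iron, 99 x 26 x 9 mm, lying on the bench; to be left alone
- bone_folder: cream bone folder, 24 x 151 x 8 mm, lying on the bench; to be left alone
There are look-alikes about, which are no part of the job. What is shaped like the paint_2 but blue is not meant.

How it is judged:
On the way:
1. the tipped bottle stands upright on the lane floor (angle between tipped_bottle's own z axis and vertical below 0.1 rad and z of tipped_bottle in the frame of rack below 0.016 m and x of tipped_bottle in the frame of rack between -0.01 and 0.01 m), for 0.2 s.
At the end, for the whole second after the job is handed in: The dye bottle and three paint bottles stand upright (0.08 rad) on the lane floor, within 10 mm of its middle line, at rest, released. Row closed: the dye bottle's axis is at most 111.5 mm from the end stop (about 106 when all touch) (angle between each of tipped_bottle, paint_0, paint_1, paint_2's own z axis and vertical below 0.08 rad and x of tipped_bottle in the frame of rack between -0.01 and 0.01 m and z of tipped_bottle in the frame of rack between 0.009 and 0.015 m and linear speed of each of tipped_bottle, paint_0, paint_1, paint_2 below 0.02 m/s and x of paint_0 in the frame of rack between -0.01 and 0.01 m and z of paint_0 in the frame of rack between 0.009 and 0.015 m and x of paint_1 in the frame of rack between -0.01 and 0.01 m and z of paint_1 in the frame of rack between 0.009 and 0.015 m and x of paint_2 in the frame of rack between -0.01 and 0.01 m and z of paint_2 in the frame of rack between 0.009 and 0.015 m and y of tipped_bottle in the frame of lane_stop above -0.1115 m and contact force between the fingers and tipped_bottle below 0.2 N).
It fails at once if an edge-paint bottle is knocked over (angle between any of paint_0, paint_1, paint_2's own z axis and vertical above 0.5 rad).
It fails at once if the row is rammed: more than 40 N between the dye bottle and the edge-paint bottles (contact force between tipped_bottle and paint_0 above 40 N or contact force between tipped_bottle and paint_1 above 40 N or contact force between tipped_bottle and paint_2 above 40 N).
It fails at once if the slicker is moved more than 12 mm or knocked over (distance of slicker from where it was at the start of the episode above 0.012 m or angle between slicker's own z axis and vertical above 0.4 rad).
It fails at once if something lying on the bench round the rack is moved more than 20 mm (distance of any of beeswax, sanding_block, masking_tape, pricking_iron, bone_folder from where it was at the start of the episode above 0.02 m).
It also fails if it takes over 53 s, if anything falls off the work surface, if the arm or the gripper's body presses on something with over 40 N, if the wrist force passes 120 N, or if a joint passes its speed limit or range.

ROBOT

A 6-joint arm with a two-finger parallel gripper is mounted at the origin on a cart in front of the work surface, level with it; the furniture and walls round the work are solid. World frame = base frame: x ahead of the robot, y to its left, z up, the work surface at z = 0. Lengths are in m, angles in rad, forces in N, time in s.
With the tool pointing down it reaches from about 0.35 to 0.925 m from the base axis. Payload 6.4 kg.
Tool frame: the origin (TCP) lies midway between the tips of the shut fingers; the grasp point (between the pads) lies 19 mm behind it; z points along the fingers, y is the line along which they close (so a half turn about z gives the same grasp; the last joint's range is limited). The gripper opens to 94 mm and grips with 3 to 60 N. Pads are 16 mm wide; open, the fingers measure 119 mm over their backs; the gripper's body (75 mm by 177 mm) begins 78 mm behind the grasp point.
Start: joints at [1.031, 0.245, 1.558, -0, 1.339, -0.174], TCP at [0.233, 0.607, 0.205] pointing down, gripper open.
Joint ranges: [-3.13, 3.13], [-1.02, 2.26], [0.13, 2.54], [-0.95, 4.09], [0.21, 2.88], [-2.74, 2.74]. Speed limits (rad/s): [2.57, 2.57, 3.14, 3.14, 3.14, 3.14].

INTERFACE

Orientations are given as a rotation vector (axis times angle).
In Python, from rig import robot, optics, order gives the robot as it stands.
- The arm moves only by the tool servo_tool, never from a script. Its argument "motion" is a list of rows, each an object with "translation": the shift along the world's x, y, z in units of 40 mm (1.0 is 40 mm), a list of three; "delta_rot": the turn, a rotation vector about the world's x, y, z in degrees, a list of three; "jaw": the closure, from -1 (fully open) to 1 (shut). A call has exactly 10 rows; each row is the pose to reach, as a shift and turn from the pose commanded when the call began; what a row does not reach only later rows make up. A row lasts 1/10 s, in which the tool goes at most 50 mm and 8.59 degrees, less where a joint would pass 70% of its speed; a pose out of reach is approached as far as the arm can. A call with a gripper value outside its range is refused whole. The fingers move at their own pace and stop on an object; "grip_force" is the grip in N (left out, the last holds). Time passes only in rows, so rows that repeat a pose let the fingers close, or fill a call up. It gives the time, the measured TCP pose, the force, the opening and the grip force at its end, in the units of the state.
- robot.get_obs(): the state, without advancing time (a new reading comes with each control period).
- optics.grab_frame(name): name is "scene" or "side" or "wrist"; returns a dict with "color" (480x640x3 uint8, red, green, blue), "fx", "fy", "cx", "cy" (pixels), "origin" and "rotation" of the camera in the world; the wrist camera has in their place "T_tool_cam" (4x4, takes a point from camera to tool coordinates, whose origin is the TCP and whose axes are the flange's). Camera axes: x right, y down, z forward; pixel columns grow to the right and rows downward; lengths in m; the calibration is good to about 2 mm. A picture is of the moment at which its call begins: read the wrist's pose just before it. There is no depth.
- order.hand_in(): hands the job in; it is judged then, once.
The state is a dict: "time_s": time; "qpos": joint angles; "joint_vel": joint speeds; "effort": joint torques, N m; "tcp_pos": TCP position; "eef_rot": TCP orientation; "contact_force": force on the tool from outside, world axes, zero at the start; "wrist_torque": the same for the moment, N m; "opening": finger opening in m; "grip_force": force on a finger pad.
Only numpy, scipy, OpenCV 4.12 (cv2) and the standard library are available. Lean on these libraries where they do the work, as an engineer would, in place of code of your own. Each camera call takes 0.05 s, during which the arm holds its last target. There are 200 camera calls.

## Working session

There is one attempt and no reset: what is moved stays moved. The work goes in short steps, Python scripts to look and compute and a tool call to move; the robot and the scene stay as the last step left them, time stands still between calls to the robot, and variables do not carry over. Pictures are saved under pics/ and viewed, at most 10 in all, crops included, and the job is handed in when it is done.

Besides the shell and the picture viewer there is one more tool, called by a JSON object that holds its "fn" and its "kwargs", one argument or row to a line. servo_tool: Moves the arm, as the interface text tells. Its arguments: {"type":"object","properties":{"motion":{"type":"array","items":{"type":"object","properties":{"translation":{"type":"array","items":{"type":"number"}},"delta_rot":{"type":"array","items":{"type":"number"}},"jaw":{"type":"number"}}}},"grip_force":{"type":"number"}},"required":["motion"]}

```bash
mkdir -p pics; ls; cat > h.py <<'E'
import numpy as np, cv2, pickle
from scipy.spatial.transform import Rotation as R
from rig import robot, optics, order
def grab(name, fn=None):
    o=robot.get_obs(); f=optics.grab_frame(name)
    if name=="wrist":
        T=np.array(f["T_tool_cam"]); Rt=R.from_rotvec(o["eef_rot"]).as_matrix()
        f["rotation"]=Rt@T[:3,:3]; f["origin"]=np.array(o["tcp_pos"])+Rt@T[:3,3]
    f["rotation"]=np.array(f["rotation"]); f["origin"]=np.array(f["origin"])
    if f["rotation"].shape!=(3,3): f["rotation"]=R.from_rotvec(f["rotation"]).as_matrix()
    if fn: cv2.imwrite("pics/"+fn+".png",f["color"][:,:,::-1]); pickle.dump(f,open("pics/"+fn+".pkl","wb"))
    return f
def load(fn): return pickle.load(open("pics/"+fn+".pkl","rb"))
def ray(f,u,v):
    d=f["rotation"]@np.array([(u-f["cx"])/f["fx"],(v-f["cy"])/f["fy"],1]); return f["origin"],d/np.linalg.norm(d)
def onz(f,u,v,z):
    o,d=ray(f,u,v); return o+d*(z-o[2])/d[2]
def proj(f,p):
    c=f["rotation"].T@(np.array(p)-f["origin"]); return np.array([f["fx"]*c[0]/c[2]+f["cx"],f["fy"]*c[1]/c[2]+f["cy"]])
def tri(fs,uvs):
    A=0;b=0
    for f,(u,v) in zip(fs,uvs):
        o,d=ray(f,u,v); P=np.eye(3)-np.outer(d,d); A=A+P; b=b+P@o
    return np.linalg.solve(A,b)
E
python3 - <<'E'
from h import *
for n in("scene","side","wrist"):
    f=grab(n,n+"0"); print(n,f["origin"].round(3),f["rotation"].round(2).tolist(),f["fx"])
o=robot.get_obs(); print({k:np.round(v,3) for k,v in o.items()})
E
```

```text
pics
scene [-0.138  0.546  0.45 ] [[-0.61, -0.34, 0.72], [-0.79, 0.27, -0.54], [-0.01, -0.9, -0.43]] 528.2685685837838
side [ 0.268 -0.716  0.375] [[0.94, -0.14, 0.3], [-0.33, -0.35, 0.88], [-0.01, -0.93, -0.38]] 441.1743408032537
wrist [0.159 0.636 0.384] [[0.36, 0.9, 0.25], [0.93, -0.34, -0.1], [-0.0, 0.27, -0.96]] 402.67974862706075
{'time_s': np.float64(0.15), 'qpos': array([ 1.031,  0.246,  1.559, -0.   ,  1.339, -0.174]), 'joint_vel': array([-0.   , -0.002, -0.005, -0.   , -0.002, -0.001]), 'effort': array([ 0.0000e+00, -4.1627e+01, -3.1498e+01,  6.9000e-02,  3.2000e-02,
       -0.0000e+00]), 'tcp_pos': array([0.232, 0.607, 0.205]), 'eef_rot': array([-5.710e-01, -3.089e+00,  2.000e-03]), 'contact_force': array([0.032, 0.229, 0.379]), 'wrist_torque': array([ 0.021, -0.007,  0.027]), 'grip_force': np.float64(0.0), 'opening': np.float64(0.094)}
```

View pics/scene0.png

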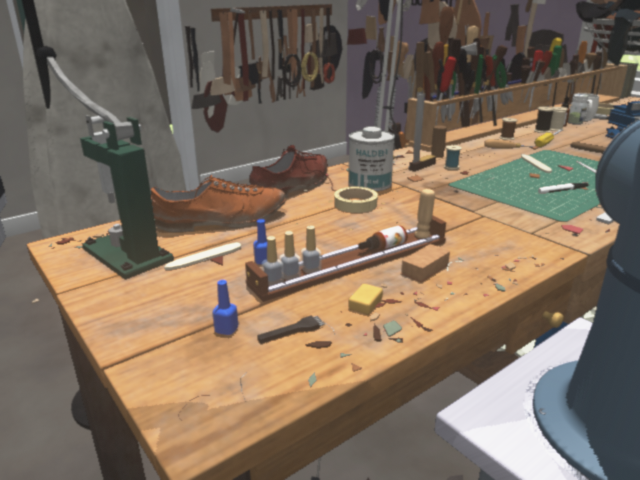

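View pics/side0.png

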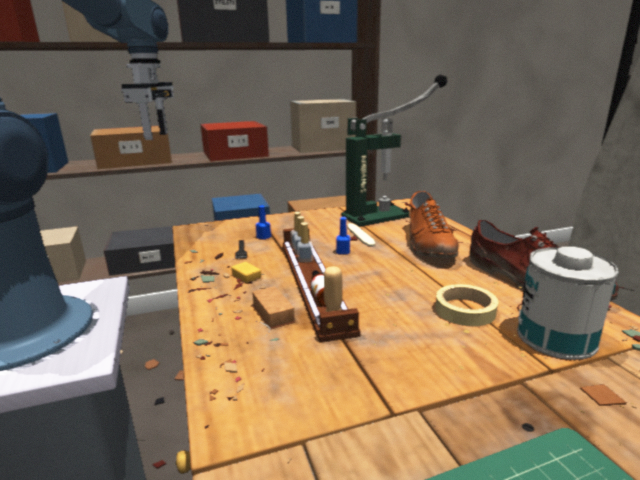

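The scene view shows the row of three grey bottles at about (272,265), (290,257) and (311,250). The tipped bottle lies from its cap at (365,245) to its base at (408,235), and the slicker is at (426,215). I'll enlarge both views.

```bash
python3 - <<'E'
from h import *
a=load("scene0")["color"][180:305,240:455]; b=load("side0")["color"][205:345,225:365]
a=cv2.resize(a,None,fx=3.7,fy=3.7,interpolation=cv2.INTER_CUBIC)
cv2.imwrite("pics/c1.png",a[:,:,::-1])
f=load("scene0")
for n,uv,z in [("lowleft",(250,290),0.0),("stop top L",(248,262),.044),("slk base",(424,238),.012),("tip",(366,246),.03),("base",(405,236),.03),("p left base",(273,281),.012)]: print(n,onz(f,*uv,z).round(3))
E
```

```text
lowleft [0.515 0.186 0.   ]
stop top L [0.528 0.179 0.044]
slk base [ 0.455 -0.161  0.012]
tip [ 0.472 -0.028  0.03 ]
base [ 0.458 -0.111  0.03 ]
p left base [0.499 0.152 0.012]
```

View pics/c1.png

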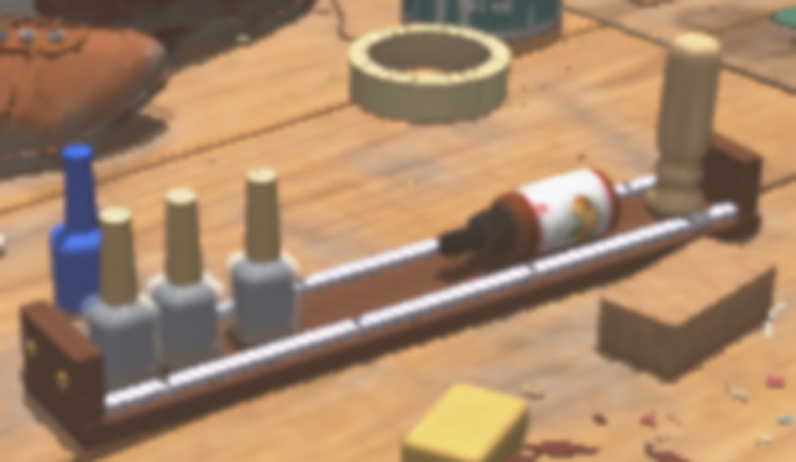

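The enlarged crop confirms the layout: the bottle's cap points to the row, and the slicker stands close behind its base. Next I'll work out the tool axes and the camera side before moving above the rack.

```bash
python3 - <<'E'
from h import *
o=robot.get_obs(); M=R.from_rotvec(o["eef_rot"]).as_matrix(); print(M.round(3)); f=optics.grab_frame("wrist"); print(np.round(f["T_tool_cam"],3))
s=load("scene0"); P=lambda u,v:(240+u/3.7,180+v/3.7)
# near lip (top z .017) ends, far lip ends
for u,v in[(106,404),(735,209),(300,287),(440,242)]: print(onz(s,*P(u,v),.017).round(4))
E
```

```text
[[-0.934  0.358 -0.001]
 [ 0.358  0.934 -0.001]
 [ 0.    -0.001 -1.   ]]
[[-0.    -0.963 -0.269  0.079]
 [ 1.    -0.001  0.     0.001]
 [-0.    -0.269  0.963 -0.179]
 [ 0.     0.     0.     1.   ]]
[0.4745 0.1755 0.017 ]
[ 0.4355 -0.1789  0.017 ]
[0.5066 0.0461 0.017 ]
[ 0.5009 -0.037   0.017 ]
```

{"fn": "servo_tool", "kwargs": {
  "motion": [
    {"translation":[0.4,-1,0.3],"delta_rot":[0,0,-8],"jaw":-1},
    {"translation":[0.8,-2,0.6],"delta_rot":[0,0,-16],"jaw":-1},
    {"translation":[1.2,-3,0.9],"delta_rot":[0,0,-24],"jaw":-1},
    {"translation":[1.7,-4,1.2],"delta_rot":[0,0,-32],"jaw":-1},
    {"translation":[2.2,-5,1.5],"delta_rot":[0,0,-40],"jaw":-1},
    {"translation":[2.7,-6,1.9],"delta_rot":[0,0,-48],"jaw":-1},
    {"translation":[3.2,-7,1.9],"delta_rot":[0,0,-56],"jaw":-1},
    {"translation":[3.7,-8,1.9],"delta_rot":[0,0,-64],"jaw":-1},
    {"translation":[4.2,-9,1.9],"delta_rot":[0,0,-72],"jaw":-1},
    {"translation":[4.7,-10,1.9],"delta_rot":[0,0,-75.3],"jaw":-1}
  ]
}}

```text
time_s: 1.2
tcp_pos: [0.4209, 0.2053, 0.2815]
eef_rot: [2.343, 2.092, 0.001]
contact_force: [0.7, 0.8, -0.1]
opening: 0.0936
grip_force: 0.0
```

{"fn": "servo_tool", "kwargs": {
  "motion": [
    {"translation":[0.3,-1,0],"jaw":-1},
    {"translation":[0.6,-2,0],"jaw":-1},
    {"translation":[0.9,-3,0],"jaw":-1},
    {"translation":[1.2,-3.9,0],"jaw":-1},
    {"translation":[1.2,-3.9,0],"jaw":-1},
    {"translation":[1.2,-3.9,0],"jaw":-1},
    {"translation":[1.2,-3.9,0],"jaw":-1},
    {"translation":[1.2,-3.9,0],"jaw":-1},
    {"translation":[1.2,-3.9,0],"jaw":-1},
    {"translation":[1.2,-3.9,0],"jaw":-1}
  ]
}}

```text
$.motion[0]: bad value
```

```bash
python3 - <<'E'
from h import *
f=grab("wrist","w1"); print(f["origin"],robot.get_obs()["qpos"].round(3))
E
```

```text
[0.42914332 0.28399102 0.46063437] [ 0.202 -0.254  1.917 -0.004  1.478  0.322]
```

View pics/w1.png

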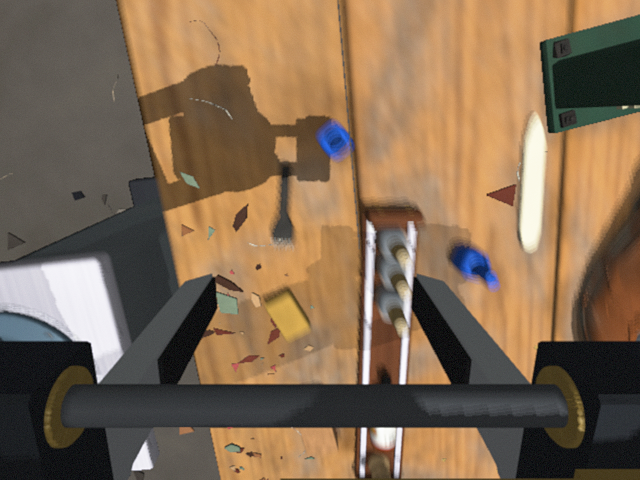

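The wrist view (image up is +y) shows the row at about (390,280), and the gripper bar hides the tipped bottle at (383,430). I'll move over the bottle.

{"fn": "servo_tool", "kwargs": {
  "motion": [
    {"translation":[0.2,-1,0],"delta_rot":[0,0,0],"jaw":-1},
    {"translation":[0.4,-2,0],"delta_rot":[0,0,0],"jaw":-1},
    {"translation":[0.6,-3,0],"delta_rot":[0,0,0],"jaw":-1},
    {"translation":[0.8,-4,0],"delta_rot":[0,0,0],"jaw":-1},
    {"translation":[1,-5,0],"delta_rot":[0,0,0],"jaw":-1},
    {"translation":[1.1,-6,0],"delta_rot":[0,0,0],"jaw":-1},
    {"translation":[1.1,-6,0],"delta_rot":[0,0,0],"jaw":-1},
    {"translation":[1.1,-6,0],"delta_rot":[0,0,0],"jaw":-1},
    {"translation":[1.1,-6,0],"delta_rot":[0,0,0],"jaw":-1},
    {"translation":[1.1,-6,0],"delta_rot":[0,0,0],"jaw":-1}
  ]
}}

```text
time_s: 2.25
tcp_pos: [0.4644, -0.0317, 0.2815]
eef_rot: [-2.337, -2.099, -0.0]
contact_force: [-0.3, 0.5, -0.1]
opening: 0.0937
grip_force: 0.0
```

```bash
python3 - <<'E'
from h import *
f=grab("wrist","w2"); print(f["origin"],robot.get_obs()["qpos"].round(3),robot.get_obs()["tcp_pos"])
E
```

```text
[0.47230232 0.04701587 0.4605752 ] [-0.313 -0.262  1.924  0.     1.48  -0.206] [ 0.46442732 -0.03177577  0.28148869]
```

View pics/w2.png

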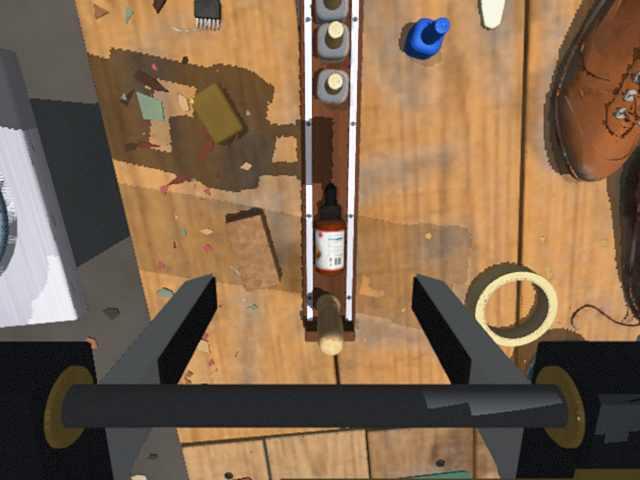

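The wrist view shows the bottle with its base at (330,271) and cap tip at (331,184). The lane lips are at columns 308 and 352, the nearest paint bottle's cap is at (334,83), and the slicker's base is near (327,320).

```bash
python3 - <<'E'
from h import *
w=load("w2"); s=load("scene0"); P=lambda u,v:(240+u/3.7,180+v/3.7)
c=w["color"].astype(int)
# lips: bright grey pixels, per side
m=(c.min(2)>150)&(c.max(2)-c.min(2)<45); L=[];Rr=[]
for v in list(range(20,115))+list(range(160,290)):
    a=np.where(m[v,298:318])[0]; b=np.where(m[v,344:362])[0]
    if len(a)>3: L.append(onz(w,298+a.mean(),v,.017)[:2])
    if len(b)>3: Rr.append(onz(w,344+b.mean(),v,.017)[:2])
for q in(L,Rr):
    q=np.array(q); k=np.polyfit(q[:,1],q[:,0],1); print("lip x=%.4f*y+%.4f"%tuple(k),len(q),np.abs(np.polyval(k,q[:,1])-q[:,0]).std())
print("w tip",onz(w,331,184,.0285).round(4),"base",onz(w,330,271,.0285).round(4))
print("tri tip",tri([w,s],[(331,185),P(441,244)]).round(4))
print("tri shoulder/neck label R end", tri([w,s],[(329,219),P(520,220)]).round(4))
print("tri paint cap top", tri([w,s],[(334,82),P(261,176)]).round(4),tri([w,s],[(335,33),P(181,195)]).round(4))
print("slk top",tri([w,s],[(331,344),P(696,42)]).round(4))
# amber/white body edges per row
hsv=cv2.cvtColor(w["color"],cv2.COLOR_RGB2HSV)
for v in(225,232,240,250,260,267): print(v,w["color"][v,310:350:2].tolist() if v==250 else "")
E
```

```text
lip x=0.1047*y+0.4616 198 0.00019972475598993743
lip x=0.1045*y+0.5086 222 0.0003387461551563022
w tip [ 0.4841 -0.0168  0.0285] base [ 0.4734 -0.1157  0.0285]
tri tip [ 0.483  -0.0192  0.0284]
tri shoulder/neck label R end [ 0.4749 -0.0584  0.0316]
tri paint cap top [0.493  0.0792 0.0892] [0.4978 0.118  0.0895]
slk top [ 0.4651 -0.1691  0.0999]
225 
232 
240 
250 [[234, 232, 240], [168, 166, 177], [35, 18, 7], [122, 97, 40], [149, 98, 42], [175, 167, 158], [204, 207, 199], [229, 230, 226], [235, 237, 231], [231, 231, 223], [236, 237, 230], [240, 241, 234], [231, 231, 225], [222, 222, 212], [215, 215, 203], [221, 222, 214], [210, 208, 199], [87, 61, 47], [94, 72, 70], [236, 236, 243]]
260 
267
```

{"fn": "servo_tool", "kwargs": {
  "motion": [
    {"translation":[0.1,-0.3,-0.6],"delta_rot":[-7,0.7,0],"jaw":-1},
    {"translation":[0.2,-0.6,-1.2],"delta_rot":[-14,1.5,0],"jaw":-1},
    {"translation":[0.33,-1.03,-1.9],"delta_rot":[-20,2.1,0],"jaw":-1},
    {"translation":[0.33,-1.03,-2.6],"delta_rot":[-24.9,2.6,0],"jaw":-1},
    {"translation":[0.33,-1.03,-3.2],"delta_rot":[-24.9,2.6,0],"jaw":-0.5},
    {"translation":[0.33,-1.03,-3.8],"delta_rot":[-24.9,2.6,0],"jaw":-0.3},
    {"translation":[0.33,-1.03,-3.8],"delta_rot":[-24.9,2.6,0],"jaw":-0.2},
    {"translation":[0.33,-1.03,-3.8],"delta_rot":[-24.9,2.6,0],"jaw":-0.2},
    {"translation":[0.33,-1.03,-3.8],"delta_rot":[-24.9,2.6,0],"jaw":-0.2},
    {"translation":[0.33,-1.03,-3.8],"delta_rot":[-24.9,2.6,0],"jaw":-0.2}
  ]
}}

```text
time_s: 3.3
tcp_pos: [0.4788, -0.0743, 0.1312]
eef_rot: [2.093, 1.875, -0.46]
contact_force: [-0.3, -1.1, -0.2]
opening: 0.0568
grip_force: 0.0
```

```bash
python3 - <<'E'
from h import *
o=robot.get_obs(); print(o["qpos"].round(3),o["tcp_pos"].round(4),R.from_rotvec(o["eef_rot"]).as_matrix().round(3).tolist(),o["opening"])
f=load("w2"); t=np.array([.4775,-.073,.022]); print((t-o["tcp_pos"])/.04)
E
```

```text
[-0.142 -0.008  2.031 -0.483  1.145  0.177] [ 0.4788 -0.0743  0.1312] [[0.101, 0.994, -0.041], [0.9, -0.108, -0.421], [-0.423, 0.005, -0.906]] 0.05676052136996437
[-0.03314718  0.03276115 -2.73007899]
```

{"fn": "servo_tool", "kwargs": {
  "motion": [
    {"translation":[-0.03,0.03,-0.6],"delta_rot":[0,0,0],"jaw":-0.2},
    {"translation":[-0.03,0.03,-1.2],"delta_rot":[0,0,0],"jaw":-0.2},
    {"translation":[-0.03,0.03,-1.7],"delta_rot":[0,0,0],"jaw":-0.2},
    {"translation":[-0.03,0.03,-2.1],"delta_rot":[0,0,0],"jaw":-0.2},
    {"translation":[-0.03,0.03,-2.4],"delta_rot":[0,0,0],"jaw":-0.2},
    {"translation":[-0.03,0.03,-2.6],"delta_rot":[0,0,0],"jaw":-0.2},
    {"translation":[-0.03,0.03,-2.73],"delta_rot":[0,0,0],"jaw":-0.2},
    {"translation":[-0.03,0.03,-2.73],"delta_rot":[0,0,0],"jaw":-0.2},
    {"translation":[-0.03,0.03,-2.73],"delta_rot":[0,0,0],"jaw":-0.2},
    {"translation":[-0.03,0.03,-2.73],"delta_rot":[0,0,0],"jaw":-0.2}
  ]
}}

```text
time_s: 4.3
tcp_pos: [0.4771, -0.0731, 0.021]
eef_rot: [2.093, 1.876, -0.461]
contact_force: [0.4, -0.0, -0.3]
opening: 0.0561
grip_force: 0.0
```

{"fn": "servo_tool", "kwargs": {
  "motion": [
    {"translation":[0,0,0],"delta_rot":[0,0,0],"jaw":0},
    {"translation":[0,0,0],"delta_rot":[0,0,0],"jaw":0.15},
    {"translation":[0,0,0],"delta_rot":[0,0,0],"jaw":0.25},
    {"translation":[0,0,0],"delta_rot":[0,0,0],"jaw":0.35},
    {"translation":[0,0,0],"delta_rot":[0,0,0],"jaw":0.5},
    {"translation":[0,0,0],"delta_rot":[0,0,0],"jaw":0.7},
    {"translation":[0,0,0],"delta_rot":[0,0,0],"jaw":0.7},
    {"translation":[0,0,0],"delta_rot":[0,0,0],"jaw":0.7},
    {"translation":[0,0,0],"delta_rot":[0,0,0],"jaw":0.7},
    {"translation":[0,0,0],"delta_rot":[0,0,0],"jaw":0.7}
  ],
  "grip_force": 12
}}

```text
time_s: 5.3
tcp_pos: [0.4767, -0.073, 0.0204]
eef_rot: [2.094, 1.877, -0.462]
contact_force: [-1.0, 0.6, 3.4]
opening: 0.0319
grip_force: 12.0
```

{"fn": "servo_tool", "kwargs": {
  "motion": [
    {"translation":[0,0,0.3],"delta_rot":[0,0,0],"jaw":0.7},
    {"translation":[0,0,0.7],"delta_rot":[0,0,0],"jaw":0.7},
    {"translation":[0,0,1.2],"delta_rot":[0,0,0],"jaw":0.7},
    {"translation":[0,0,1.8],"delta_rot":[0,0,0],"jaw":0.7},
    {"translation":[0,0,2.4],"delta_rot":[0,0,0],"jaw":0.7},
    {"translation":[0,0,3],"delta_rot":[0,0,0],"jaw":0.7},
    {"translation":[0,0,3.6],"delta_rot":[0,0,0],"jaw":0.7},
    {"translation":[0,0,4.2],"delta_rot":[0,0,0],"jaw":0.7},
    {"translation":[0,0,4.5],"delta_rot":[0,0,0],"jaw":0.7},
    {"translation":[0,0,4.5],"delta_rot":[0,0,0],"jaw":0.7}
  ]
}}

```text
time_s: 6.3
tcp_pos: [0.4774, -0.073, 0.2021]
eef_rot: [2.093, 1.875, -0.459]
contact_force: [0.3, -0.3, -0.8]
opening: 0.0314
grip_force: 12.0
```

{"fn": "servo_tool", "kwargs": {
  "motion": [
    {"translation":[0,0,0],"delta_rot":[6,-0.63,0],"jaw":0.7},
    {"translation":[0,0,0],"delta_rot":[12,-1.26,0],"jaw":0.7},
    {"translation":[0,0,0],"delta_rot":[18,-1.9,0],"jaw":0.7},
    {"translation":[0,0,0],"delta_rot":[24,-2.5,0],"jaw":0.7},
    {"translation":[0,0,0],"delta_rot":[30,-3.15,0],"jaw":0.7},
    {"translation":[0,0,0],"delta_rot":[36,-3.8,0],"jaw":0.7},
    {"translation":[0,0,0],"delta_rot":[42,-4.4,0],"jaw":0.7},
    {"translation":[0,0,0],"delta_rot":[47,-4.9,0],"jaw":0.7},
    {"translation":[0,0,0],"delta_rot":[50,-5.25,0],"jaw":0.7},
    {"translation":[0,0,0],"delta_rot":[50,-5.25,0],"jaw":0.7}
  ]
}}

```text
time_s: 7.3
tcp_pos: [0.4754, -0.0736, 0.1979]
eef_rot: [-2.093, -1.869, -0.465]
contact_force: [-0.3, 0.4, -1.2]
opening: 0.0316
grip_force: 12.0
```

```bash
python3 - <<'E'
from h import *
o=robot.get_obs(); print(o["qpos"].round(3),o["tcp_pos"].round(4),R.from_rotvec(o["eef_rot"]).as_matrix().round(3).tolist(),o["opening"])
E
```

```text
[-0.62  -0.072  1.962  0.382  1.49  -0.585] [ 0.4754 -0.0736  0.1979] [[0.103, 0.994, 0.042], [0.898, -0.111, 0.426], [0.428, -0.006, -0.904]] 0.03163519183268859
```

{"fn": "servo_tool", "kwargs": {
  "motion": [
    {"translation":[0.03,0.3,0],"delta_rot":[5,-0.52,0],"jaw":0.7},
    {"translation":[0.06,0.6,0],"delta_rot":[10,-1.05,0],"jaw":0.7},
    {"translation":[0.1,1,0],"delta_rot":[15,-1.6,0],"jaw":0.7},
    {"translation":[0.15,1.4,0],"delta_rot":[20,-2.1,0],"jaw":0.7},
    {"translation":[0.19,1.8,0],"delta_rot":[25,-2.6,0],"jaw":0.7},
    {"translation":[0.23,2.2,0],"delta_rot":[30,-3.15,0],"jaw":0.7},
    {"translation":[0.26,2.5,0],"delta_rot":[35,-3.7,0],"jaw":0.7},
    {"translation":[0.26,2.5,0],"delta_rot":[39.6,-4.16,0],"jaw":0.7},
    {"translation":[0.26,2.5,0],"delta_rot":[39.6,-4.16,0],"jaw":0.7},
    {"translation":[0.26,2.5,0],"delta_rot":[39.6,-4.16,0],"jaw":0.7}
  ]
}}

```text
time_s: 8.3
tcp_pos: [0.4867, 0.0274, 0.1997]
eef_rot: [-1.619, -1.45, -1.025]
contact_force: [0.9, 0.1, -0.8]
opening: 0.0316
grip_force: 12.0
```

```bash
python3 - <<'E'
from h import *
o=robot.get_obs(); print(o["qpos"].round(3),o["tcp_pos"].round(4),R.from_rotvec(o["eef_rot"]).as_matrix().round(3).tolist(),o["opening"])
f=grab("scene","s3"); g=grab("side","d3")
print(proj(f,o["tcp_pos"]),proj(g,o["tcp_pos"]))
def crop(f):
    u,v=proj(f,o["tcp_pos"]).astype(int); return cv2.resize(f["color"][v-75:v+75,u-65:u+65],(390,450),interpolation=cv2.INTER_CUBIC)
cv2.imwrite("pics/c3.png",np.hstack([crop(f),crop(g)])[:,:,::-1])
E
```

```text
[-0.676  0.151  2.007  0.884  1.746 -0.774] [0.4867 0.0274 0.1997] [[0.05, 0.994, 0.094], [0.42, -0.106, 0.901], [0.906, -0.006, -0.423]] 0.031580140152102545
[337.42348933 157.05833675] [305.01601376 174.78132023]
```

View pics/c3.png

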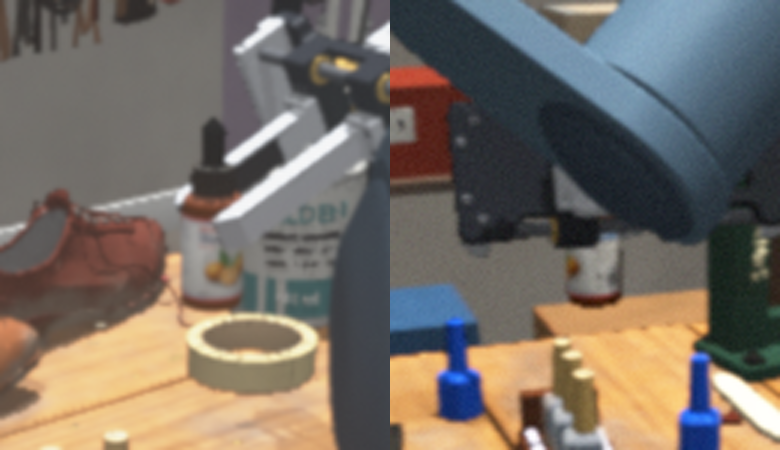

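The bottle hangs upright in the fingers in both views. In the scene view the tip is at about (342.7,121) and the base bottom at (342,184.7). In the side view the base is at (308,200).

```bash
python3 - <<'E'
from h import *
f=load("s3");g=load("d3");o=robot.get_obs()
M=R.from_rotvec(o["eef_rot"]).as_matrix(); c=np.array(o["tcp_pos"])-.0089*M[:,2]; print("contact",c.round(4))
# base rim point nearest each camera -> solve base centre b: bottom-most rim pixel
from scipy.optimize import least_squares
def low(f,b):
    a=np.linspace(0,2*np.pi,90); p=[proj(f,b+.0165*np.array([np.cos(t),np.sin(t),0])) for t in a]; p=np.array(p); return np.array([p[:,0].mean(),p[:,1].max()])
r=least_squares(lambda b:np.r_[low(f,b)-[342,184.5],low(g,b)-[308.3,200]],c-[0,0,.05]); b=r.x; print("base",b.round(4),r.fun.round(1))
t=b+[0,0,.102]; print("tip pred",proj(f,t),"seen 342.7 121")
print("mid x at y",.1046*b[1]+.4851)
E
```

```text
contact [0.4863 0.0191 0.2044]
base [0.4874 0.0175 0.1587] [-0.4 -1.  -0.5  1.1]
tip pred [342.3652039  117.71705889] seen 342.7 121
mid x at y 0.48693094012743693
```

View pics/s3.png

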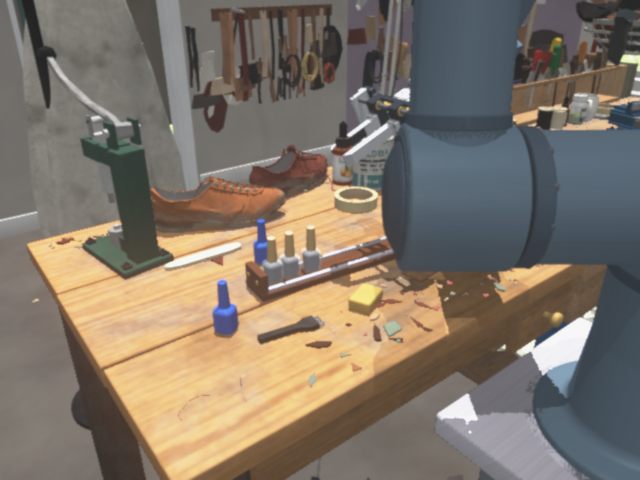

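The scene view shows the bottle clear of everything, but the elbow hides the gripper. I'll lower in stages close to the row, which keeps the gripper clear of the slicker, and watch the forces.

{"fn": "servo_tool", "kwargs": {
  "motion": [
    {"translation":[0.03,0.3,0],"delta_rot":[0,0,0],"jaw":0.7},
    {"translation":[0.07,0.59,-0.2],"delta_rot":[0,0,0],"jaw":0.7},
    {"translation":[0.07,0.59,-0.6],"delta_rot":[0,0,0],"jaw":0.7},
    {"translation":[0.07,0.59,-1],"delta_rot":[0,0,0],"jaw":0.7},
    {"translation":[0.07,0.59,-1.4],"delta_rot":[0,0,0],"jaw":0.7},
    {"translation":[0.07,0.59,-1.8],"delta_rot":[0,0,0],"jaw":0.7},
    {"translation":[0.07,0.59,-2.2],"delta_rot":[0,0,0],"jaw":0.7},
    {"translation":[0.07,0.59,-2.4],"delta_rot":[0,0,0],"jaw":0.7},
    {"translation":[0.07,0.59,-2.4],"delta_rot":[0,0,0],"jaw":0.7},
    {"translation":[0.07,0.59,-2.4],"delta_rot":[0,0,0],"jaw":0.7}
  ]
}}

```text
time_s: 9.4
tcp_pos: [0.4899, 0.0509, 0.1046]
eef_rot: [-1.618, -1.451, -1.028]
contact_force: [0.2, 0.4, -1.2]
opening: 0.0315
grip_force: 12.0
```

```bash
python3 - <<'E'
from h import *
o=robot.get_obs(); f=grab("scene","s4"); g=grab("side","d4"); w=grab("wrist","w4")
print(o["qpos"].round(3),proj(f,o["tcp_pos"]),proj(g,o["tcp_pos"]))
cf=f["color"][170:310,235:405]; cg=g["color"][90:345,200:400]
r=lambda a,h:cv2.resize(a,(int(a.shape[1]*h/a.shape[0]),h),interpolation=cv2.INTER_CUBIC)
cv2.imwrite("pics/c4.png",np.hstack([r(cf,340),r(cg,340)])[:,:,::-1])
E
```

```text
[-0.635  0.33   2.024  0.898  1.599 -0.908] [324.72011821 215.12268184] [304.65823189 221.37133154]
```

View pics/c4.png

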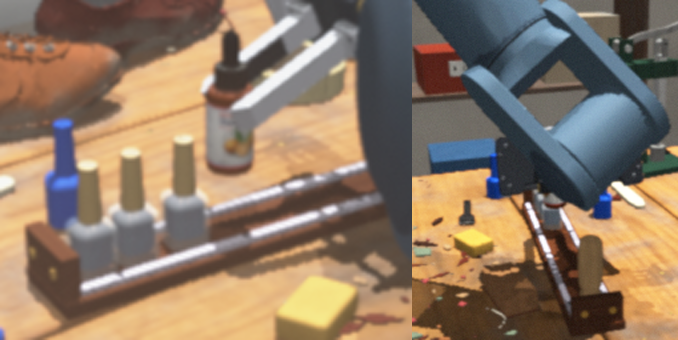

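The bottle hangs above the lane with a small gap to the row. In the side view the wrist yoke's bottom is at about (333,246), just above the slicker's top at (333,268), so I'll check how much room there is.

```bash
python3 - <<'E'
from h import *
g=load("d4"); o=robot.get_obs(); M=R.from_rotvec(o["eef_rot"]).as_matrix()
q,d=ray(g,333.5,246)
for y in(-.25,-.2,-.15,-.1,-.05): print(y,(q+d*(y-q[1])/d[1]).round(3))
for L in(.1,.15,.2,.25,.3,.35): p=np.array(o["tcp_pos"])-L*M[:,2]; print(L,p.round(3),proj(g,p).round(0))
# vertices of yoke in image: right edge, width
E
```

```text
-0.25 [ 0.438 -0.25   0.175]
-0.2 [ 0.456 -0.2    0.153]
-0.15 [ 0.475 -0.15   0.132]
-0.1 [ 0.493 -0.1    0.11 ]
-0.05 [ 0.511 -0.05   0.089]
0.1 [ 0.481 -0.04   0.147] [314. 214.]
0.15 [ 0.476 -0.085  0.168] [320. 210.]
0.2 [ 0.471 -0.13   0.189] [326. 205.]
0.25 [ 0.466 -0.175  0.21 ] [334. 199.]
0.3 [ 0.461 -0.22   0.232] [342. 192.]
0.35 [ 0.457 -0.265  0.253] [353. 184.]
```

The wrist would come down on the slicker in this pose. I'll yaw the hand 45° about the bottle's axis so it comes in diagonally, stand the bottle short of the row, then regrasp from straight above for the slide.

{"fn": "servo_tool", "kwargs": {
  "motion": [
    {"translation":[0,0,0.5],"delta_rot":[0,0,0],"jaw":0.7},
    {"translation":[0.01,-0.1,0.5],"delta_rot":[0,0,-6],"jaw":0.7},
    {"translation":[0.02,-0.2,0.5],"delta_rot":[0,0,-12],"jaw":0.7},
    {"translation":[0.03,-0.3,0.5],"delta_rot":[0,0,-18],"jaw":0.7},
    {"translation":[0.04,-0.4,0.5],"delta_rot":[0,0,-24],"jaw":0.7},
    {"translation":[0.05,-0.5,0.5],"delta_rot":[0,0,-30],"jaw":0.7},
    {"translation":[0.06,-0.6,0.5],"delta_rot":[0,0,-36],"jaw":0.7},
    {"translation":[0.07,-0.7,0.4],"delta_rot":[0,0,-42],"jaw":0.7},
    {"translation":[0.07,-0.85,0.2],"delta_rot":[0,0,-45],"jaw":0.7},
    {"translation":[0.07,-0.85,0],"delta_rot":[0,0,-45],"jaw":0.7}
  ]
}}

```text
time_s: 10.55
tcp_pos: [0.4921, 0.0169, 0.1044]
eef_rot: [-2.247, -0.791, -1.432]
contact_force: [-0.6, -0.3, -1.4]
opening: 0.0319
grip_force: 12.0
```

```bash
python3 - <<'E'
from h import *
o=robot.get_obs(); f=grab("scene","s5"); g=grab("side","d5")
M=R.from_rotvec(o["eef_rot"]).as_matrix(); c=np.array(o["tcp_pos"])-.0089*M[:,2]
print(o["qpos"].round(3),c.round(4),"mid",.1046*c[1]+.4851, M.round(3).tolist())
cf=f["color"][170:310,235:435]; cg=g["color"][90:345,200:400]
r=lambda a,h:cv2.resize(a,(int(a.shape[1]*h/a.shape[0]),h),interpolation=cv2.INTER_CUBIC)
cv2.imwrite("pics/c5.png",np.hstack([r(cf,340),r(cg,340)])[:,:,::-1])
E
```

```text
[-0.802 -0.046  2.465  1.334  1.192 -0.78 ] [0.4858 0.0118 0.1082] mid 0.48633713634729425 [[0.33, 0.628, 0.705], [0.263, -0.779, 0.57], [0.907, -0.002, -0.422]]
```

View pics/c5.png

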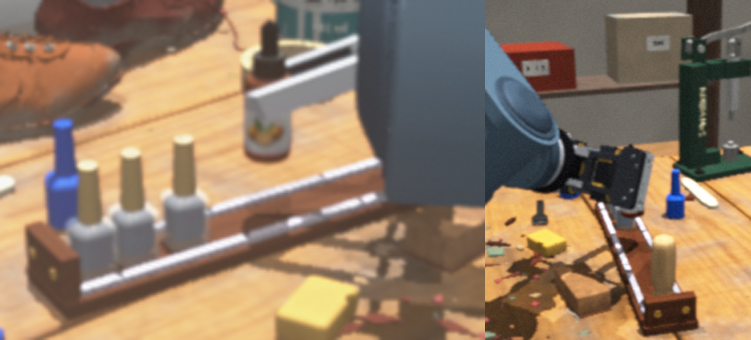

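The hand is now well clear of the slicker and the bottle is upright over the lane, base at about (345,236) in the scene view. Lowering.

{"fn": "servo_tool", "kwargs": {
  "motion": [
    {"translation":[0.01,0,-0.2],"delta_rot":[0,0,0],"jaw":0.7},
    {"translation":[0.01,0,-0.4],"delta_rot":[0,0,0],"jaw":0.7},
    {"translation":[0.01,0,-0.6],"delta_rot":[0,0,0],"jaw":0.7},
    {"translation":[0.01,0,-0.8],"delta_rot":[0,0,0],"jaw":0.7},
    {"translation":[0.01,0,-0.9],"delta_rot":[0,0,0],"jaw":0.7},
    {"translation":[0.01,0,-1],"delta_rot":[0,0,0],"jaw":0.7},
    {"translation":[0.01,0,-1.05],"delta_rot":[0,0,0],"jaw":0.7},
    {"translation":[0.01,0,-1.1],"delta_rot":[0,0,0],"jaw":0.7},
    {"translation":[0.01,0,-1.1],"delta_rot":[0,0,0],"jaw":0.7},
    {"translation":[0.01,0,-1.1],"delta_rot":[0,0,0],"jaw":0.7}
  ]
}}

```text
time_s: 11.65
tcp_pos: [0.493, 0.0165, 0.0604]
eef_rot: [-2.247, -0.79, -1.431]
contact_force: [0.3, 0.7, -0.7]
opening: 0.0315
grip_force: 12.0
```

```bash
cat > tilt.py <<'E'
from h import *
import sys
# label/amber+cap blob of the bottle near the lane in the scene view: PCA-free: tip and base pixel
f=grab("scene",sys.argv[1]); o=robot.get_obs()
c=f["color"].astype(int); x,y=float(sys.argv[2]),float(sys.argv[3])
for z in(.012,.112): print(z,proj(f,[x,y,z]).round(1))
print(o["qpos"].round(3),o["contact_force"].round(2))
E
python3 tilt.py s6 .4865 .012; python3 - <<'E'
from h import *
f=load("s6"); im=f["color"][175:255,310:380]; cv2.imwrite("pics/c6.png",cv2.resize(im,None,fx=7,fy=7,interpolation=cv2.INTER_CUBIC)[:,:,::-1])
E
```

```text
0.012 [343.4 258.6]
0.112 [344.2 205.9]
[-0.801  0.123  2.437  1.391  1.163 -0.928] [-1.15  0.96 -0.8 ]
```

View pics/c6.png

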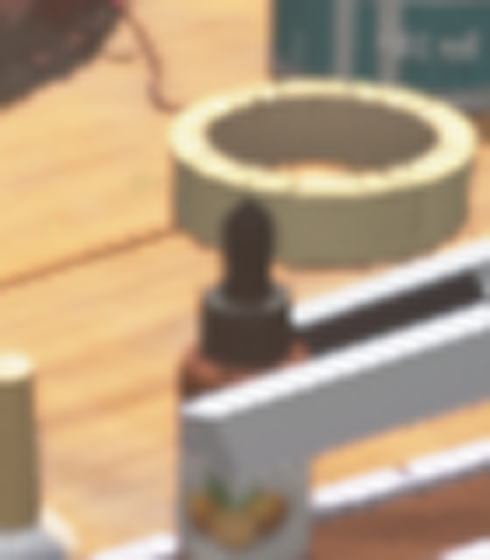

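The cap tip is at about (345.4,203.6) in the full image, which puts the base roughly 3 to 5 mm above the lane floor. I'll lower by small steps and watch the force.

{"fn": "servo_tool", "kwargs": {
  "motion": [
    {"translation":[0,0,-0.02],"delta_rot":[0,0,0],"jaw":0.7},
    {"translation":[0,0,-0.04],"delta_rot":[0,0,0],"jaw":0.7},
    {"translation":[0,0,-0.06],"delta_rot":[0,0,0],"jaw":0.7},
    {"translation":[0,0,-0.08],"delta_rot":[0,0,0],"jaw":0.7},
    {"translation":[0,0,-0.08],"delta_rot":[0,0,0],"jaw":0.7},
    {"translation":[0,0,-0.08],"delta_rot":[0,0,0],"jaw":0.7},
    {"translation":[0,0,-0.08],"delta_rot":[0,0,0],"jaw":0.7},
    {"translation":[0,0,-0.08],"delta_rot":[0,0,0],"jaw":0.7},
    {"translation":[0,0,-0.08],"delta_rot":[0,0,0],"jaw":0.7},
    {"translation":[0,0,-0.08],"delta_rot":[0,0,0],"jaw":0.7}
  ]
}}

```text
time_s: 12.7
tcp_pos: [0.4929, 0.0166, 0.0571]
eef_rot: [-2.247, -0.79, -1.431]
contact_force: [1.2, -0.7, -0.6]
opening: 0.0318
grip_force: 12.0
```

{"fn": "servo_tool", "kwargs": {
  "motion": [
    {"translation":[0,0,-0.01],"delta_rot":[0,0,0],"jaw":0.7},
    {"translation":[0,0,-0.02],"delta_rot":[0,0,0],"jaw":0.7},
    {"translation":[0,0,-0.03],"delta_rot":[0,0,0],"jaw":0.7},
    {"translation":[0,0,-0.03],"delta_rot":[0,0,0],"jaw":0.7},
    {"translation":[0,0,-0.03],"delta_rot":[0,0,0],"jaw":0.7},
    {"translation":[0,0,-0.03],"delta_rot":[0,0,0],"jaw":0.7},
    {"translation":[0,0,-0.03],"delta_rot":[0,0,0],"jaw":0.7},
    {"translation":[0,0,-0.03],"delta_rot":[0,0,0],"jaw":0.7},
    {"translation":[0,0,-0.03],"delta_rot":[0,0,0],"jaw":0.7},
    {"translation":[0,0,-0.03],"delta_rot":[0,0,0],"jaw":0.7}
  ]
}}

```text
time_s: 13.7
tcp_pos: [0.493, 0.0166, 0.0561]
eef_rot: [-2.246, -0.79, -1.431]
contact_force: [-1.6, 0.5, 2.9]
opening: 0.0315
grip_force: 12.0
```

The bottle touches the floor. I'll ease the grip, then open.

{"fn": "servo_tool", "kwargs": {
  "motion": [
    {"translation":[0,0,-0.01],"delta_rot":[0,0,0],"jaw":0.7},
    {"translation":[0,0,-0.01],"delta_rot":[0,0,0],"jaw":0.7},
    {"translation":[0,0,-0.01],"delta_rot":[0,0,0],"jaw":0.7},
    {"translation":[0,0,-0.01],"delta_rot":[0,0,0],"jaw":0.28},
    {"translation":[0,0,-0.01],"delta_rot":[0,0,0],"jaw":0.2},
    {"translation":[0,0,-0.01],"delta_rot":[0,0,0],"jaw":0.1},
    {"translation":[0,0,-0.01],"delta_rot":[0,0,0],"jaw":0},
    {"translation":[0,0,-0.01],"delta_rot":[0,0,0],"jaw":-0.1},
    {"translation":[0,0,-0.01],"delta_rot":[0,0,0],"jaw":-0.2},
    {"translation":[0,0,-0.01],"delta_rot":[0,0,0],"jaw":-0.2}
  ],
  "grip_force": 3
}}

```text
time_s: 14.7
tcp_pos: [0.4929, 0.0166, 0.0554]
eef_rot: [-2.247, -0.79, -1.431]
contact_force: [-0.2, 0.6, -0.1]
opening: 0.0564
grip_force: 0.0
```

```bash
python3 tilt.py s7 .4865 .012; python3 - <<'E'
from h import *
f=load("s7"); c=f["color"][195:262,325:365].astype(int)
dark=(c.max(2)<75); 
for r in range(0,67,3):
    k=np.where(dark[r,8:32])[0]
    print(195+r, (k.min()+333,k.max()+333) if len(k) else None, end='; ')
E
```

```text
0.012 [343.4 258.6]
0.112 [344.2 205.9]
[-0.801  0.142  2.434  1.398  1.16  -0.944] [-0.08 -0.46 -0.18]
195 None; 198 None; 201 None; 204 None; 207 (np.int64(345), np.int64(345)); 210 (np.int64(343), np.int64(347)); 213 (np.int64(343), np.int64(346)); 216 (np.int64(343), np.int64(346)); 219 (np.int64(343), np.int64(347)); 222 (np.int64(349), np.int64(356)); 225 (np.int64(340), np.int64(356)); 228 (np.int64(344), np.int64(346)); 231 None; 234 None; 237 None; 240 None; 243 None; 246 None; 249 None; 252 None; 255 None; 258 None; 261 None;
```

{"fn": "servo_tool", "kwargs": {
  "motion": [
    {"translation":[0,0,0.2],"delta_rot":[0,0,0],"jaw":-0.2},
    {"translation":[0,0,0.5],"delta_rot":[0,0,0],"jaw":-0.2},
    {"translation":[0,0,0.9],"delta_rot":[0,0,0],"jaw":-0.2},
    {"translation":[0,0,1.3],"delta_rot":[0,0,0],"jaw":-0.2},
    {"translation":[0,0,1.7],"delta_rot":[0,0,0],"jaw":-0.2},
    {"translation":[0,0,2.1],"delta_rot":[0,0,0],"jaw":-0.2},
    {"translation":[0,0,2.5],"delta_rot":[0,0,0],"jaw":-0.2},
    {"translation":[0,0,2.9],"delta_rot":[0,0,0],"jaw":-0.2},
    {"translation":[0,0,3.2],"delta_rot":[0,0,0],"jaw":-0.2},
    {"translation":[0,0,3.2],"delta_rot":[0,0,0],"jaw":-0.2}
  ]
}}

```text
time_s: 15.75
tcp_pos: [0.4935, 0.0161, 0.1849]
eef_rot: [-2.247, -0.793, -1.434]
contact_force: [0.1, -0.4, 0.5]
opening: 0.0566
grip_force: 0.0
```

```bash
python3 tilt.py s8 .4865 .012; python3 - <<'E'
from h import *
o=robot.get_obs(); M=R.from_rotvec(o["eef_rot"]).as_matrix(); d=np.array([.104,.9946,0]); z=np.array([0,0,-1.]); T=np.c_[d,np.cross(z,d),z]
print(R.from_matrix(T@M.T).as_rotvec(degrees=True).round(1), ((np.array([.487,.015,.26])-o["tcp_pos"])/.04).round(2), M[:,2])
f=load("s8"); c=f["color"][195:270,325:365].astype(int); k=np.argwhere(c.max(2)<60); print(k[:,0].min()+195,[ (r+195,k[k[:,0]==r,1].mean()+325) for r in range(0,40,4) if (k[:,0]==r).any()])
E
```

```text
0.012 [343.4 258.6]
0.112 [344.2 205.9]
[-0.801 -0.308  2.469  1.245  1.263 -0.517] [-0.01  0.04 -0.65]
[-58.6  31.7  40.2] [-0.15 -0.04  1.9 ] [ 0.70522303  0.56991467 -0.42173183]Traceback (most recent call last):
  File "<stdin>", line 4, in <module>
    return umr_minimum(a, axis, None, out, keepdims, initial, where)
ValueError: zero-size array to reduction operation minimum which has no identity
```

{"fn": "servo_tool", "kwargs": {
  "motion": [
    {"translation":[0,0,0.6],"delta_rot":[-5.9,3.2,4],"jaw":-0.2},
    {"translation":[0,0,1.2],"delta_rot":[-11.7,6.3,8],"jaw":-0.2},
    {"translation":[-0.1,0,1.7],"delta_rot":[-17.6,9.5,12],"jaw":-0.2},
    {"translation":[-0.15,-0.04,1.9],"delta_rot":[-23.4,12.7,16.1],"jaw":-0.2},
    {"translation":[-0.15,-0.04,1.9],"delta_rot":[-29.3,15.8,20.1],"jaw":-0.2},
    {"translation":[-0.15,-0.04,1.9],"delta_rot":[-35.2,19,24.1],"jaw":-0.2},
    {"translation":[-0.15,-0.04,1.9],"delta_rot":[-41,22.2,28.1],"jaw":-0.2},
    {"translation":[-0.15,-0.04,1.9],"delta_rot":[-46.9,25.4,32.2],"jaw":-0.2},
    {"translation":[-0.15,-0.04,1.9],"delta_rot":[-52.7,28.5,36.2],"jaw":-0.2},
    {"translation":[-0.15,-0.04,1.9],"delta_rot":[-58.6,31.7,40.2],"jaw":-0.2}
  ]
}}

```text
time_s: 16.8
tcp_pos: [0.4869, 0.015, 0.2585]
eef_rot: [-2.331, -2.106, 0.009]
contact_force: [0.4, 0.3, -0.9]
opening: 0.0566
grip_force: 0.0
```

```bash
python3 - <<'E'
from h import *
f=grab("wrist","w9"); s=grab("scene","s9"); o=robot.get_obs(); print(o["qpos"].round(3),o["tcp_pos"].round(4),R.from_rotvec(o["eef_rot"]).as_matrix().round(3).tolist())
b=s["color"][180:300,240:440]; b=cv2.resize(b,(640,384),interpolation=cv2.INTER_CUBIC)
a=f["color"][:400,240:420]; a=cv2.resize(a,(270,600)); 
cv2.imwrite("pics/c9.png",np.hstack([a,np.pad(cv2.resize(b,(520,312)),((0,288),(0,0),(0,0)))])[:,:,::-1])
E
```

```text
[-0.198 -0.186  1.903 -0.     1.429 -0.098] [0.4873 0.017  0.258 ] [[0.1, 0.995, -0.004], [0.995, -0.1, 0.001], [0.0, -0.004, -1.0]]
```

View pics/c9.png

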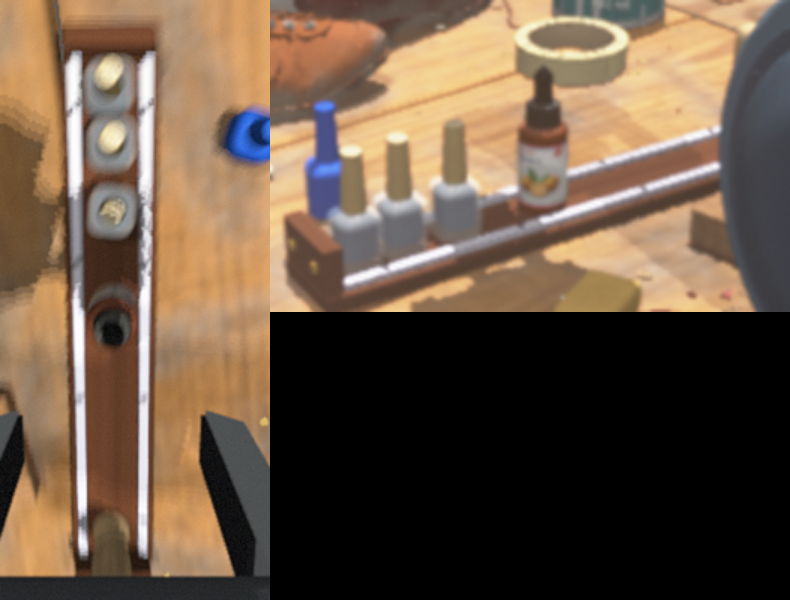

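The bottle stands upright in the lane and the row is undisturbed. The cap tip is near wrist pixel (314,220), and the stop's inner edge is near row 34. That was my eleventh picture, one over the limit of ten. I'll view no more and work from numbers only.

```bash
python3 - <<'E'
from h import *
f=grab("wrist","w10"); s=load("s9"); o=robot.get_obs(); print(o["tcp_pos"].round(4))
c=f["color"].astype(int); m=(c.max(2)<45); sub=m[195:240,295:335]; k=np.argwhere(sub); uv=k.mean(0)[::-1]+[295,195]; print("tip px",uv,len(k))
p=onz(f,*uv,.108); print("tip",p.round(4),"mid x",.1046*p[1]+.4851)
u,v=240+544/2.6,180+70/2.6; print("tri",tri([f,s],[uv,(u,v)]).round(4))
col=c[:140,300:328].mean(1); 
cap=cv2.cvtColor(f["color"],cv2.COLOR_RGB2HSV)
for r in range(10,60,2): print(r,col[r].astype(int),end=" ")
# paint caps: bright cream blobs
mm=((c[...,0]>170)&(c[...,0]-c[...,2]>25)).astype(np.uint8); mm[:, :296]=0; mm[:,336:]=0; mm[200:]=0
n,_,st,ce=cv2.connectedComponentsWithStats(mm)
for i in range(1,n):
    if st[i,4]>40: print("\ncap",ce[i].round(1),st[i],onz(f,*ce[i],.091).round(4))
for vv in(28,32,36): print("\nstop",vv,onz(f,313,vv,.044).round(4),onz(f,313,vv,.012).round(4))
E
```

```text
[0.4868 0.0163 0.2579]
tip px [314.75290698 218.72674419] 344
tip [0.4873 0.0196 0.108 ] mid x 0.4871499741967764
tri [ 0.4219 -0.0412  0.1084]
10 [192 151 112] 12 [196 155 116] 14 [135  99  72] 16 [124  76  50] 18 [125  78  51] 20 [123  77  51] 22 [125  77  51] 24 [127  78  51] 26 [131  81  54] 28 [136  84  56] 30 [99 62 41] 32 [41 26 17] 34 [46 29 20] 36 [39 24 15] 38 [99 68 52] 40 [179 157 132] 42 [197 185 160] 44 [203 193 166] 46 [207 198 173] 48 [203 195 172] 50 [198 193 174] 52 [189 182 160] 54 [170 164 143] 56 [131 123 103] 58 [104  98  82] 
cap [315.5   6.5] [296   0  40  14 559] [0.5042 0.1825 0.091 ]

cap [317.5  48.3] [306  39  25  30 308] [0.5028 0.1528 0.091 ]

cap [329.6  93. ] [324  80   8  30  56] [0.5093 0.1187 0.091 ]

cap [316.2  91.3] [309  83  16  17 208] [0.4987 0.1211 0.091 ]

stop 28 [0.5015 0.1775 0.044 ] [0.5021 0.1841 0.012 ]

stop 32 [0.5012 0.1743 0.044 ] [0.5017 0.1807 0.012 ]

stop 36 [0.5009 0.171  0.044 ] [0.5013 0.1772 0.012 ]
```

{"fn": "servo_tool", "kwargs": {
  "motion": [
    {"translation":[0,-0.06,-0.8],"delta_rot":[0,0,0],"jaw":-0.2},
    {"translation":[0,-0.06,-1.6],"delta_rot":[0,0,0],"jaw":-0.2},
    {"translation":[0,-0.06,-2.4],"delta_rot":[0,0,0],"jaw":-0.2},
    {"translation":[0,-0.06,-3.1],"delta_rot":[0,0,0],"jaw":-0.2},
    {"translation":[0,-0.06,-3.7],"delta_rot":[0,0,0],"jaw":-0.2},
    {"translation":[0,-0.06,-4.3],"delta_rot":[0,0,0],"jaw":-0.2},
    {"translation":[0,-0.06,-4.8],"delta_rot":[0,0,0],"jaw":-0.2},
    {"translation":[0,-0.06,-5.2],"delta_rot":[0,0,0],"jaw":-0.2},
    {"translation":[0,-0.06,-5.3],"delta_rot":[0,0,0],"jaw":-0.2},
    {"translation":[0,-0.06,-5.3],"delta_rot":[0,0,0],"jaw":-0.2}
  ]
}}

```text
time_s: 17.95
tcp_pos: [0.4859, 0.0121, 0.0466]
eef_rot: [-2.335, -2.098, 0.001]
contact_force: [-0.3, 0.4, -0.5]
opening: 0.0558
grip_force: 0.0
```

{"fn": "servo_tool", "kwargs": {
  "motion": [
    {"translation":[0,0,0],"delta_rot":[0,0,0],"jaw":-0.1},
    {"translation":[0,0,0],"delta_rot":[0,0,0],"jaw":0},
    {"translation":[0,0,0],"delta_rot":[0,0,0],"jaw":0.1},
    {"translation":[0,0,0],"delta_rot":[0,0,0],"jaw":0.2},
    {"translation":[0,0,0],"delta_rot":[0,0,0],"jaw":0.25},
    {"translation":[0,0,0],"delta_rot":[0,0,0],"jaw":0.3},
    {"translation":[0,0,0],"delta_rot":[0,0,0],"jaw":0.4},
    {"translation":[0,0,0],"delta_rot":[0,0,0],"jaw":0.5},
    {"translation":[0,0,0],"delta_rot":[0,0,0],"jaw":0.5},
    {"translation":[0,0,0],"delta_rot":[0,0,0],"jaw":0.5}
  ],
  "grip_force": 8
}}

```text
time_s: 18.95
tcp_pos: [0.487, 0.0126, 0.0475]
eef_rot: [-2.335, -2.102, 0.0]
contact_force: [-0.0, -0.1, 1.3]
opening: 0.0323
grip_force: 8.0
```

{"fn": "servo_tool", "kwargs": {
  "motion": [
    {"translation":[0.01,0.07,0],"delta_rot":[0,0,0],"jaw":0.5},
    {"translation":[0.015,0.15,0],"delta_rot":[0,0,0],"jaw":0.5},
    {"translation":[0.025,0.23,0],"delta_rot":[0,0,0],"jaw":0.5},
    {"translation":[0.03,0.31,0],"delta_rot":[0,0,0],"jaw":0.5},
    {"translation":[0.04,0.39,0],"delta_rot":[0,0,0],"jaw":0.5},
    {"translation":[0.05,0.47,0],"delta_rot":[0,0,0],"jaw":0.5},
    {"translation":[0.06,0.55,0],"delta_rot":[0,0,0],"jaw":0.5},
    {"translation":[0.065,0.63,0],"delta_rot":[0,0,0],"jaw":0.5},
    {"translation":[0.07,0.69,0],"delta_rot":[0,0,0],"jaw":0.5},
    {"translation":[0.075,0.73,0],"delta_rot":[0,0,0],"jaw":0.5}
  ]
}}

```text
time_s: 19.95
tcp_pos: [0.4895, 0.0421, 0.0471]
eef_rot: [-2.334, -2.101, 0.002]
contact_force: [-0.4, -1.7, 0.8]
opening: 0.0325
grip_force: 8.0
```

{"fn": "servo_tool", "kwargs": {
  "motion": [
    {"translation":[0.003,0.03,0],"delta_rot":[0,0,0],"jaw":0.5},
    {"translation":[0.006,0.06,0],"delta_rot":[0,0,0],"jaw":0.5},
    {"translation":[0.01,0.09,0],"delta_rot":[0,0,0],"jaw":0.5},
    {"translation":[0.013,0.12,0],"delta_rot":[0,0,0],"jaw":0.5},
    {"translation":[0.016,0.15,0],"delta_rot":[0,0,0],"jaw":0.5},
    {"translation":[0.019,0.18,0],"delta_rot":[0,0,0],"jaw":0.5},
    {"translation":[0.022,0.21,0],"delta_rot":[0,0,0],"jaw":0.5},
    {"translation":[0.025,0.24,0],"delta_rot":[0,0,0],"jaw":0.5},
    {"translation":[0.028,0.27,0],"delta_rot":[0,0,0],"jaw":0.5},
    {"translation":[0.03,0.3,0],"delta_rot":[0,0,0],"jaw":0.5}
  ]
}}

```text
time_s: 20.95
tcp_pos: [0.4911, 0.0539, 0.0474]
eef_rot: [-2.335, -2.101, 0.001]
contact_force: [-0.6, -0.3, 0.2]
opening: 0.0322
grip_force: 8.0
```

{"fn": "servo_tool", "kwargs": {
  "motion": [
    {"translation":[0.003,0.025,0],"delta_rot":[0,0,0],"jaw":0.5},
    {"translation":[0.005,0.05,0],"delta_rot":[0,0,0],"jaw":0.5},
    {"translation":[0.008,0.075,0],"delta_rot":[0,0,0],"jaw":0.5},
    {"translation":[0.01,0.1,0],"delta_rot":[0,0,0],"jaw":0.5},
    {"translation":[0.013,0.125,0],"delta_rot":[0,0,0],"jaw":0.5},
    {"translation":[0.015,0.15,0],"delta_rot":[0,0,0],"jaw":0.5},
    {"translation":[0.018,0.175,0],"delta_rot":[0,0,0],"jaw":0.5},
    {"translation":[0.02,0.2,0],"delta_rot":[0,0,0],"jaw":0.5},
    {"translation":[0.02,0.2,0],"delta_rot":[0,0,0],"jaw":0.5},
    {"translation":[0.02,0.2,0],"delta_rot":[0,0,0],"jaw":0.5}
  ]
}}

```text
time_s: 21.95
tcp_pos: [0.492, 0.0618, 0.0475]
eef_rot: [-2.335, -2.102, 0.0]
contact_force: [0.0, 0.1, 0.7]
opening: 0.0324
grip_force: 8.0
```

{"fn": "servo_tool", "kwargs": {
  "motion": [
    {"translation":[0.001,0.0125,0],"delta_rot":[0,0,0],"jaw":0.5},
    {"translation":[0.0025,0.025,0],"delta_rot":[0,0,0],"jaw":0.5},
    {"translation":[0.004,0.0375,0],"delta_rot":[0,0,0],"jaw":0.5},
    {"translation":[0.005,0.05,0],"delta_rot":[0,0,0],"jaw":0.5},
    {"translation":[0.006,0.0625,0],"delta_rot":[0,0,0],"jaw":0.5},
    {"translation":[0.0075,0.075,0],"delta_rot":[0,0,0],"jaw":0.5},
    {"translation":[0.009,0.0875,0],"delta_rot":[0,0,0],"jaw":0.5},
    {"translation":[0.01,0.1,0],"delta_rot":[0,0,0],"jaw":0.5},
    {"translation":[0.01,0.1,0],"delta_rot":[0,0,0],"jaw":0.5},
    {"translation":[0.01,0.1,0],"delta_rot":[0,0,0],"jaw":0.5}
  ]
}}

```text
time_s: 22.95
tcp_pos: [0.4924, 0.0658, 0.0475]
eef_rot: [-2.335, -2.101, 0.0]
contact_force: [0.1, -1.2, 0.4]
opening: 0.0328
grip_force: 8.0
```

{"fn": "servo_tool", "kwargs": {
  "motion": [
    {"translation":[0.001,0.01,0],"delta_rot":[0,0,0],"jaw":0.5},
    {"translation":[0.002,0.02,0],"delta_rot":[0,0,0],"jaw":0.5},
    {"translation":[0.003,0.03,0],"delta_rot":[0,0,0],"jaw":0.5},
    {"translation":[0.004,0.04,0],"delta_rot":[0,0,0],"jaw":0.5},
    {"translation":[0.005,0.05,0],"delta_rot":[0,0,0],"jaw":0.5},
    {"translation":[0.005,0.05,0],"delta_rot":[0,0,0],"jaw":0.5},
    {"translation":[0.005,0.05,0],"delta_rot":[0,0,0],"jaw":0.5},
    {"translation":[0.005,0.05,0],"delta_rot":[0,0,0],"jaw":0.5},
    {"translation":[0.005,0.05,0],"delta_rot":[0,0,0],"jaw":0.5},
    {"translation":[0.005,0.05,0],"delta_rot":[0,0,0],"jaw":0.5}
  ]
}}

```text
time_s: 23.95
tcp_pos: [0.4925, 0.0678, 0.0475]
eef_rot: [-2.335, -2.101, 0.001]
contact_force: [-0.9, -0.9, 1.3]
opening: 0.0326
grip_force: 8.0
```

```bash
cat > row.py <<'E'
from h import *
import sys
f=grab("scene",sys.argv[1]); o=robot.get_obs(); print(o["tcp_pos"].round(4),o["contact_force"].round(2))
c=f["color"].astype(int)
# tan caps of the paint bottles
h=cv2.cvtColor(f["color"],cv2.COLOR_RGB2HSV)
m=(c[200:300,245:345].max(2)>-1)
for v in(236,240,244,248): print(v,[tuple(c[v,u]) for u in range(262,330,3)] if v==244 else "")
for n,y in(("p stop",.1755-.0152),("p mid",.1755-.0455),("p near",.1755-.0758),("dye",.1755-.1055)): print(n,proj(f,[.1046*y+.4851,y,.091]).round(1),proj(f,[.1046*y+.4851,y,.114]).round(1))
g=c[238,255:345]; 
b=f["color"][225:300,245:345]; gr=cv2.cvtColor(b,cv2.COLOR_RGB2GRAY)
print("gray row 240",gr[15].tolist()); print("gray row 265",gr[40].tolist())
E
python3 row.py s11 | cut -c1-900
```

```text
[0.4925 0.0678 0.0475] [ 0.57 -1.53  0.03]
236 
240 
244 [(np.int64(101), np.int64(149), np.int64(244)), (np.int64(101), np.int64(151), np.int64(244)), (np.int64(138), np.int64(120), np.int64(104)), (np.int64(143), np.int64(123), np.int64(91)), (np.int64(136), np.int64(116), np.int64(86)), (np.int64(231), np.int64(181), np.int64(127)), (np.int64(233), np.int64(186), np.int64(132)), (np.int64(137), np.int64(117), np.int64(86)), (np.int64(139), np.int64(119), np.int64(88)), (np.int64(133), np.int64(115), np.int64(85)), (np.int64(217), np.int64(166), np.int64(117)), (np.int64(145), np.int64(118), np.int64(87)), (np.int64(131), np.int64(112), np.int64(83)), (np.int64(137), np.int64(118), np.int64(87)), (np.int64(147), np.int64(124), np.int64(93)), (np.int64(163), np.int64(156), np.int64(152)), (np.int64(92), np.int64(66), np.int64(53)), (np.int64(88), np.int64(59), np.int64(45)), (np.int64(91), np.int64(62), np.int64(49)), (np.int64(125), np.i
248 
p stop [265.  238.2] [264.2 224.7]
p mid [282.2 233.6] [281.7 220.4]
p near [298.9 229.3] [298.5 216.2]
dye [314.6 225.1] [314.5 212.2]
gray 
[... 282 characters left out ...]
2, 131, 149, 145, 131, 118, 93, 75, 70, 69, 67, 68, 68, 70, 73, 75, 89, 113, 122, 126, 128, 130, 129, 130, 129, 130, 130, 130, 131, 144, 169, 181, 183, 182, 182, 180, 177, 177, 176, 177, 179, 181, 184, 184]
gray row 265 [147, 99, 99, 112, 122, 124, 124, 123, 123, 124, 125, 124, 117, 113, 113, 118, 127, 139, 146, 153, 166, 178, 186, 192, 197, 200, 204, 200, 199, 192, 182, 174, 166, 159, 153, 147, 145, 139, 123, 111, 108, 107, 106, 107, 106, 106, 106, 105, 106, 107, 106, 108, 120, 134, 137, 129, 116, 105, 100, 102, 104, 105, 105, 106, 106, 106, 106, 107, 107, 108, 107, 107, 109, 106, 94, 77, 71, 74, 76, 76, 75, 74, 71, 67, 66, 66, 66, 67, 71, 76, 79, 94, 135, 190, 221, 231, 233, 231, 231, 228]
```

The force so far is only sliding friction. I'll keep pushing gently until the row is solid against the stop.

{"fn": "servo_tool", "kwargs": {
  "motion": [
    {"translation":[0.001,0.01,0],"delta_rot":[0,0,0],"jaw":0.5},
    {"translation":[0.002,0.02,0],"delta_rot":[0,0,0],"jaw":0.5},
    {"translation":[0.003,0.03,0],"delta_rot":[0,0,0],"jaw":0.5},
    {"translation":[0.004,0.04,0],"delta_rot":[0,0,0],"jaw":0.5},
    {"translation":[0.005,0.05,0],"delta_rot":[0,0,0],"jaw":0.5},
    {"translation":[0.005,0.05,0],"delta_rot":[0,0,0],"jaw":0.5},
    {"translation":[0.005,0.05,0],"delta_rot":[0,0,0],"jaw":0.5},
    {"translation":[0.005,0.05,0],"delta_rot":[0,0,0],"jaw":0.5},
    {"translation":[0.005,0.05,0],"delta_rot":[0,0,0],"jaw":0.5},
    {"translation":[0.005,0.05,0],"delta_rot":[0,0,0],"jaw":0.5}
  ]
}}

```text
time_s: 25.0
tcp_pos: [0.4928, 0.0698, 0.0475]
eef_rot: [-2.335, -2.102, 0.0]
contact_force: [-1.1, -1.8, 3.1]
opening: 0.0324
grip_force: 8.0
```

{"fn": "servo_tool", "kwargs": {
  "motion": [
    {"translation":[0.001,0.01,0],"delta_rot":[0,0,0],"jaw":0.5},
    {"translation":[0.002,0.02,0],"delta_rot":[0,0,0],"jaw":0.5},
    {"translation":[0.003,0.03,0],"delta_rot":[0,0,0],"jaw":0.5},
    {"translation":[0.004,0.04,0],"delta_rot":[0,0,0],"jaw":0.5},
    {"translation":[0.005,0.05,0],"delta_rot":[0,0,0],"jaw":0.5},
    {"translation":[0.005,0.05,0],"delta_rot":[0,0,0],"jaw":0.5},
    {"translation":[0.005,0.05,0],"delta_rot":[0,0,0],"jaw":0.5},
    {"translation":[0.005,0.05,0],"delta_rot":[0,0,0],"jaw":0.5},
    {"translation":[0.005,0.05,0],"delta_rot":[0,0,0],"jaw":0.5},
    {"translation":[0.005,0.05,0],"delta_rot":[0,0,0],"jaw":0.5}
  ]
}}

```text
time_s: 26.0
tcp_pos: [0.4931, 0.0716, 0.0477]
eef_rot: [2.335, 2.102, -0.001]
contact_force: [0.4, -3.3, 5.1]
opening: 0.0321
grip_force: 8.0
```

```bash
python3 - <<'E'
from h import *
f=grab("wrist","w12"); o=robot.get_obs(); print(o["tcp_pos"].round(4),o["contact_force"].round(2),f["origin"].round(3))
c=f["color"].astype(int)
mm=((c[...,0]-c[...,2]>30)&(c[...,0]>110)).astype(np.uint8)
for y in(.085,.1,.115,.13,.145,.16,.175): 
    x=.1046*y+.4851; print(y,[ (proj(f,[x,y,z]).round(0).tolist()) for z in(.091,.044,.012)])
u0=int(proj(f,[.4985,.13,.06])[0])
print(u0); print([(v,c[v,u0-3:u0+4].mean(0).astype(int).tolist()) for v in range(20,330,5)])
E
```

```text
[0.4932 0.0716 0.0477] [-0.84 -4.18  5.65] [0.501 0.15  0.227]
0.085 [[314.0, 309.0], [314.0, 266.0], [314.0, 246.0]]
0.1 [[314.0, 271.0], [314.0, 236.0], [314.0, 220.0]]
0.115 [[314.0, 230.0], [314.0, 204.0], [314.0, 193.0]]
0.13 [[314.0, 187.0], [314.0, 171.0], [314.0, 164.0]]
0.145 [[313.0, 141.0], [314.0, 137.0], [314.0, 135.0]]
0.16 [[313.0, 93.0], [313.0, 101.0], [314.0, 104.0]]
0.175 [[313.0, 41.0], [313.0, 63.0], [313.0, 72.0]]
313
[(20, [226, 182, 136]), (25, [230, 188, 143]), (30, [131, 82, 55]), (35, [150, 95, 64]), (40, [146, 93, 62]), (45, [150, 93, 63]), (50, [155, 95, 66]), (55, [158, 100, 65]), (60, [135, 87, 58]), (65, [54, 36, 26]), (70, [49, 37, 31]), (75, [173, 166, 159]), (80, [217, 202, 163]), (85, [254, 251, 231]), (90, [251, 245, 215]), (95, [166, 150, 118]), (100, [170, 155, 119]), (105, [172, 158, 127]), (110, [167, 152, 123]), (115, [160, 147, 118]), (120, [137, 126, 104]), (125, [100, 87, 58]), (130, [173, 180, 186]), (135, [172, 179, 185]), (140, [177, 170, 163]), (145, [151, 146, 141]), (150, [144, 141, 133]), (155, [252, 248, 225]), (160, [252, 248, 218]), (165, [254, 251, 222]), (170, [254, 251, 215]), (175, [254, 251, 228]), (180, [247, 237, 197]), (185, [242, 237, 217]), (190, [162, 141, 98]), (195, [85, 73, 51]), (200, [175, 181, 187]), (205, [200, 188, 155]), (210, [246, 235, 190]), (215, [209, 196, 157]), (220, [158, 147, 124]), (225, [166, 153, 124]), (230, [156, 142, 113]), (235, [108, 93, 61]), (240, [107, 92, 60]), (245, [110, 94, 61]), (250, [109, 93, 61]), (255, [104, 90, 59]), (260, [175, 182, 187]), (265, [175, 181, 186]), (270, [156, 159, 161]), (275, [60, 36, 25]), (280, [37, 38, 36]), (285, [50, 50, 48]), (290, [14, 16, 16]), (295, [19, 20, 19]), (300, [19, 19, 19]), (305, [17, 18, 17]), (310, [16, 17, 16]), (315, [17, 18, 19]), (320, [15, 14, 14]), (325, [14, 14, 12])]
```

The force has risen to about 4 N, and the wrist view puts the first paint bottle against the stop edge (y≈0.1757). The row is closed, so I'll release and retreat upward.

{"fn": "servo_tool", "kwargs": {
  "motion": [
    {"translation":[0,0,0],"delta_rot":[0,0,0],"jaw":0.3},
    {"translation":[0,0,0],"delta_rot":[0,0,0],"jaw":0.25},
    {"translation":[0,0,0],"delta_rot":[0,0,0],"jaw":0.2},
    {"translation":[0,0,0],"delta_rot":[0,0,0],"jaw":0.1},
    {"translation":[0,0,0],"delta_rot":[0,0,0],"jaw":0},
    {"translation":[0,0,0],"delta_rot":[0,0,0],"jaw":-0.1},
    {"translation":[0,0,0],"delta_rot":[0,0,0],"jaw":-0.2},
    {"translation":[0,0,0],"delta_rot":[0,0,0],"jaw":-0.2},
    {"translation":[0,0,0],"delta_rot":[0,0,0],"jaw":-0.2},
    {"translation":[0,0,0],"delta_rot":[0,0,0],"jaw":-0.2}
  ],
  "grip_force": 3
}}

```text
time_s: 27.05
tcp_pos: [0.4929, 0.0718, 0.0475]
eef_rot: [-2.335, -2.101, 0.001]
contact_force: [0.0, -0.0, -1.1]
opening: 0.0565
grip_force: 0.0
```

{"fn": "servo_tool", "kwargs": {
  "motion": [
    {"translation":[0,0,0.3],"delta_rot":[0,0,0],"jaw":-0.2},
    {"translation":[0,0,0.8],"delta_rot":[0,0,0],"jaw":-0.2},
    {"translation":[0,0,1.4],"delta_rot":[0,0,0],"jaw":-0.2},
    {"translation":[0,0,2.1],"delta_rot":[0,0,0],"jaw":-0.2},
    {"translation":[0,0,2.9],"delta_rot":[0,0,0],"jaw":-0.2},
    {"translation":[0,0,3.7],"delta_rot":[0,0,0],"jaw":-0.2},
    {"translation":[0,0,4.5],"delta_rot":[0,0,0],"jaw":-0.2},
    {"translation":[0,0,5],"delta_rot":[0,0,0],"jaw":-0.2},
    {"translation":[0,0,5],"delta_rot":[0,0,0],"jaw":-0.2},
    {"translation":[0,0,5],"delta_rot":[0,0,0],"jaw":-0.2}
  ]
}}

```text
time_s: 28.05
tcp_pos: [0.4927, 0.0718, 0.2475]
eef_rot: [-2.335, -2.102, 0.0]
contact_force: [-0.7, 0.0, 0.1]
opening: 0.0564
grip_force: 0.0
```

```bash
python3 - <<'E'
from h import *
f=grab("wrist","w13"); s=grab("scene","s13"); o=robot.get_obs(); print(o["tcp_pos"].round(4),o["contact_force"].round(2),o["opening"])
c=f["color"].astype(int)
e=lambda y,z:proj(f,[.1046*y+.4851,y,z])
u0=int(e(.1,.06)[0])
for n,y in(("stop",.1757),("dye",.070)): print(n,e(y,.044),e(y,.114))
m=(c.max(2)<45); a=e(.07,.114).astype(int); sub=m[a[1]-25:a[1]+30,a[0]-20:a[0]+20]; k=np.argwhere(sub)
k=np.argwhere(sub); top=k.max(0); print("dark",k.min(0)+[a[1]-25,a[0]-20],k.max(0)+[a[1]-25,a[0]-20],k.mean(0)+[a[1]-25,a[0]-20])
print([(v,c[v,u0-2:u0+3].mean(0).astype(int).tolist()) for v in range(60,int(a[1])+45,3)])
# scene: dye tip
d=proj(s,[.4925,.070,.114]); cs=s["color"].astype(int); ms=cs.max(2)<75
x0,y0=d.astype(int); k=np.argwhere(ms[y0-8:y0+24,x0-12:x0+14]); 
for r in range(0,32,3):
    q=k[k[:,0]==r,1]; print(y0-8+r,(q.min()+x0-12,q.max()+x0-12) if len(q) else None,end=" ")
print(d,proj(s,[.4925,.070,.012]))
E
```

```text
[0.492  0.0719 0.2459] [ 0.27 -0.22 -0.05] 0.05619744220295182
stop [314.08000459  94.71996627] [314.15590074  88.03462164]
dye [314.21808034 210.66043709] [314.31613066 228.78577004]Traceback (most recent call last):
  File "<stdin>", line 8, in <module>
    return umr_maximum(a, axis, None, out, keepdims, initial, where)
ValueError: zero-size array to reduction operation maximum which has no identity
```

```bash
python3 - <<'E'
from h import *
f=load("w13"); s=load("s13"); c=f["color"].astype(int)
print([(v,c[v,312:317].mean(0).astype(int).tolist()) for v in range(84,260,4)])
h=lambda y,z:proj(f,[.1046*y+.4851,y,z]).round(0).tolist()
print([(y,h(y,.114),h(y,.091)) for y in(.05,.06,.07,.08)])
x0,y0=proj(s,[.4925,.070,.114]).astype(int); cs=s["color"].astype(int)
for v in range(y0-6,y0+34,4): print(v,cs[v,x0-12:x0+14].max(1).tolist())
print(x0,y0,cs[y0+38,x0-12:x0+14].max(1).tolist())
E
```

```text
[(84, [126, 79, 52]), (88, [129, 79, 54]), (92, [137, 85, 57]), (96, [49, 32, 21]), (100, [100, 94, 89]), (104, [143, 148, 153]), (108, [144, 132, 106]), (112, [244, 234, 195]), (116, [247, 237, 196]), (120, [247, 237, 200]), (124, [223, 205, 159]), (128, [142, 148, 153]), (132, [149, 146, 143]), (136, [38, 24, 14]), (140, [120, 112, 104]), (144, [144, 149, 154]), (148, [86, 77, 59]), (152, [93, 81, 56]), (156, [137, 124, 96]), (160, [130, 117, 90]), (164, [136, 124, 98]), (168, [121, 121, 115]), (172, [98, 92, 87]), (176, [61, 38, 25]), (180, [80, 72, 64]), (184, [106, 112, 118]), (188, [145, 150, 156]), (192, [90, 80, 61]), (196, [85, 72, 46]), (200, [84, 73, 47]), (204, [140, 127, 99]), (208, [131, 119, 91]), (212, [139, 127, 101]), (216, [121, 86, 62]), (220, [121, 74, 48]), (224, [122, 75, 50]), (228, [102, 63, 43]), (232, [100, 63, 42]), (236, [101, 62, 42]), (240, [101, 61, 41]), (244, [101, 62, 41]), (248, [102, 63, 43]), (252, [100, 62, 41]), (256, [101, 64, 43])]
[(0.05, [314.0, 253.0], [314.0, 245.0]), (0.06, [314.0, 241.0], [314.0, 233.0]), (0.07, [314.0, 229.0], [314.0, 
[... 837 characters left out ...]
, 216, 215, 216, 216]
230 [224, 225, 224, 216, 173, 142, 138, 140, 139, 137, 135, 140, 170, 208, 220, 223, 223, 224, 224, 224, 222, 221, 221, 220, 219, 217]
234 [215, 216, 212, 188, 153, 137, 136, 138, 137, 136, 134, 134, 152, 185, 200, 203, 203, 202, 203, 204, 206, 209, 213, 215, 217, 219]
238 [213, 210, 201, 180, 149, 135, 135, 136, 136, 135, 134, 131, 143, 184, 204, 211, 215, 217, 217, 216, 216, 216, 216, 216, 217, 218]
242 [222, 222, 217, 186, 148, 134, 134, 136, 135, 135, 133, 131, 137, 167, 190, 195, 195, 193, 194, 194, 192, 190, 191, 193, 199, 204]
314 212 [242, 238, 227, 206, 174, 151, 143, 143, 144, 145, 145, 150, 167, 207, 232, 240, 240, 234, 222, 217, 215, 213, 212, 209, 207, 206]
```

```bash
python3 - <<'E'
from h import *
a=load("w12")["color"].astype(int); b=load("w13")["color"].astype(int); w10=load("w10")["color"].astype(int)
for v in range(260,480,12): print(v,"w12",a[v,314].tolist(),"w13",b[v,314].tolist(),"w10",w10[v,314].tolist())
# search for amber/black/label bottle changes in the scene
s9=load("s9")["color"].astype(int); s13=load("s13")["color"].astype(int); s11=load("s11")["color"].astype(int)
def amber(c): return ((c[...,0]>60)&(c[...,0]-c[...,1]>35)&(c[...,1]-c[...,2]<28)&(c[...,2]<60)).astype(np.uint8)
for n,c in(("s9",s9),("s11",s11),("s13",s13)):
    m=(c.max(2)<60).astype(np.uint8); m[:,450:]=0
    N,_,st,ce=cv2.connectedComponentsWithStats(m[150:330,230:440]); print(n,[(st[i,4],(ce[i]+[230,150]).round(0).tolist()) for i in range(1,N) if st[i,4]>25])
E
```

```text
260 w12 [176, 183, 188] w13 [97, 58, 35] w10 [105, 66, 44]
272 w12 [52, 29, 20] w13 [107, 65, 46] w10 [104, 68, 45]
284 w12 [54, 54, 51] w13 [40, 26, 18] w10 [104, 64, 44]
296 w12 [13, 15, 14] w13 [87, 38, 10] w10 [104, 65, 44]
308 w12 [19, 17, 19] w13 [117, 48, 9] w10 [103, 62, 41]
320 w12 [9, 14, 13] w13 [133, 50, 22] w10 [102, 64, 41]
332 w12 [46, 44, 42] w13 [100, 61, 38] w10 [121, 76, 47]
344 w12 [66, 39, 26] w13 [120, 74, 47] w10 [110, 91, 65]
356 w12 [121, 76, 52] w13 [124, 77, 49] w10 [96, 82, 57]
368 w12 [119, 73, 51] w13 [122, 74, 51] w10 [86, 74, 51]
380 w12 [120, 77, 52] w13 [121, 75, 49] w10 [89, 75, 54]
392 w12 [52, 56, 56] w13 [37, 41, 39] w10 [36, 40, 43]
404 w12 [50, 52, 53] w13 [41, 42, 45] w10 [38, 40, 43]
416 w12 [50, 55, 57] w13 [39, 43, 44] w10 [39, 42, 43]
428 w12 [113, 75, 53] w13 [84, 71, 50] w10 [187, 137, 84]
440 w12 [124, 77, 55] w13 [88, 72, 51] w10 [203, 149, 91]
452 w12 [119, 78, 50] w13 [237, 205, 144] w10 [196, 142, 86]
464 w12 [141, 88, 56] w13 [248, 226, 164] w10 [204, 147, 91]
476 w12 [145, 91, 61] w13 [204, 147, 93] w10 [130, 104, 78]
s9 []
s11 [(np.int32(150), [300.0, 172.0])]
s13 []
```

The dye bottle isn't standing in the row any more. I'll locate it with a coarse colour map, without viewing another picture.

```bash
cat > cmap.py <<'E'
from h import *
def cm(c,r0,r1,c0,c1,sv,su):
    c=c.astype(int)
    for v in range(r0,r1,sv):
        s=""
        for u in range(c0,c1,su):
            r,g,b=c[v,u]
            if max(r,g,b)<50 and r-b<12: s+="K"
            elif r-b>55 and b<40 and g<.55*r: s+="A"
            elif min(r,g,b)>140 and r-b<45: s+="W"
            elif r<115 and r-b<70 and r-b>20: s+="f"
            elif r-b<30: s+="g"
            elif r>170: s+="o"
            else: s+="."
        print(v,s)
E
python3 - <<'E'
from cmap import *
cm(load("w13")["color"],80,390,265,365,6,2)
cm(load("s13")["color"],195,290,245,400,3,2)
E
```

```text
80 ooooo.ffffffffffffffffffffffffffffffffff.ooooooooo
86 .oooo.fgff..............................f.oooooooo
92 fooooofgg...............................f..ooooooo
98 oooooo.ff..WWWWfffffgffffffffffffffWWWWff...oooooo
104 oooooo.fg.fWWWWffggWWWWWWWWWWWW.f..WWWW.f...oooooo
110 ooooooofg..WWWWfgWWWg.ooWoogWWWW.ffWWWW...oooooooo
116 ooooooo.f.fWWWWfgWWgoooooWWW.gWW.ffWWWW...oooooooo
122 f.ooooo.ff.WWWWfgWWWgoWWoWo.gWWWgfgWWWW.f.oooooooo
128 ffff..fffffggggffgWWWWWWgWWWWWWggfggggg..ooooooooo
134 fffffffffffgWWgffffgggggggggggffgfggWWW.fooooooooo
140 ff.ffffffffgWWgffffffgggggggggggffgWWWg..ooooooooo
146 fffffffooffgWWgfffgWWWWWWWWWWWWWgggWWWW..ooooooooo
152 ffffff.ooffgWWgffgWWWgffffffggWWggKggWg..ooooooooo
158 ffffffoooffgWWgfffgWgf......ofgWWgggWW...ooooooooo
164 ffff.ooo.ffgWWgfffgWWW.......WWWWggggW...ooooooooo
170 fffffffffffgWWWffffggWWWWWWWWggggfgggW...ooooooooo
176 fffffffffffgWWWgffffffffffffffffffgWWWf..ooooooooo
182 fff..ffffffgWWWffffggggggggggfgfffgWWWf..ooooooooo
188 fffoooooo.fgWWWgffgggWWWWWWWWggggfgWWg...ooooooooo
194 ooooooooof.gWWWgffgWWWffffffgWWWW.gWWW..oooooooooo
200 
[... 3711 characters left out ...]
.....WWWWWWWggfffffffffff..ooooooooo
267 of......ogWWWWWgggggggggggggggggggggg.....WWWWWWWgg...ffffffffffffoooooooooooo
270 offf.....gggggggggggggggggggffgggggggWWWWWWWWgg...fffffffffffffff.oooooooooooo
273 o..fff.....gggggggggggggggggffffgggWWWWWgg...ffffffff.oooooo......oooooooooooo
276 offffff....fgggggggggggggggfggWWWWgggg...fffffff.ooooooooooooooooooooooooooooo
279 offfffffffffgggggggffggggWWWWggggfffffffffff.ooooooooooooooooooooooooooooooooo
282 offff..fffffgggggggggWWWggggfffffffffff..ooooooooooooooooooooooooooooooooooooo
285 offfffffffffgWWWWWWWgggffffffffffff.oooooooooooooooooooooooooooooooooooooooooo
288 o..fffffffffWWWWgg..ffffffffff..o.....o.oooooooooooooooooooooooooooooooooooooo
```

The bottle has toppled and now lies diagonally across the lips, its base near wrist pixel (280,288) and its bulb near (348,333). The paint bottles still stand. There is time to mend this: I'll stand it again, then push it low from behind with closed fingers. First I'll compute its pose.

```bash
python3 - <<'E'
from cmap import *
f=load("w13"); print(f["origin"].round(4))
d=np.array([.104,.9946]); e=np.array([.9946,-.104])
def rk(p): q=p[:2]-np.array([.4851,0]); return (q@e).round(4),(q@d).round(4)
for n,uv in(("base",(280,288)),("tip",(348,333)),("up edge a",(291,278)),("up edge b",(327,302))):
    for z in(.0285,.0335): p=onz(f,*uv,z); print(n,z,p.round(4),rk(p))
cm(f["color"],270,340,262,360,2,1)
E
```

```text
[0.5005 0.1506 0.4266]
base 0.0285 [ 0.447  -0.0129  0.0285] (np.float64(-0.0365), np.float64(-0.0168))
base 0.0335 [ 0.4477 -0.0109  0.0335] (np.float64(-0.036), np.float64(-0.0147))
tip 0.0285 [ 0.5146 -0.0737  0.0285] (np.float64(0.037), np.float64(-0.0702))
tip 0.0335 [ 0.5144 -0.0709  0.0335] (np.float64(0.0365), np.float64(-0.0674))
up edge a 0.0285 [ 0.4601 -0.0029  0.0285] (np.float64(-0.0246), np.float64(-0.0055))
up edge a 0.0335 [ 0.4606 -0.0009  0.0335] (np.float64(-0.0243), np.float64(-0.0035))
up edge b 0.0285 [ 0.4952 -0.0343  0.0285] (np.float64(0.0136), np.float64(-0.0331))
up edge b 0.0335 [ 0.4953 -0.032   0.0335] (np.float64(0.0135), np.float64(-0.0308))
270 ....o.o..ffffffffffffffffffggggggggfffffffffffffffffffffffffffffffffffgWWWWWWWfff.................
272 ........ffffffffffffffffffffffgggggffgffffffffffffffffffffffffffffffffgWWWWWWgfff.................
274 .....fffffffffffffffffffffAAAAfffgggffffffffffffffffffffffffffffffffffgWWWWWWgfff.................
276 .....ffffffffffffffffffffAAAAAAA.ggggggfffffffffffffffffffffffffffffffgWWWWWWgfff.................
278 .
[... 2487 characters left out ...]
ooooooo.ffffWWWWWWWffffffffffffffffffffffffgKKKKKKKKKKKKKKKKKKKKKKKKKff..o.ooooooo
328 ...........oooooooooooo.ffffWWWWWWWf.fffffffffffffffffffffffffgKKKKKKKgKKKKKKKKKKKKKKKg......ooooo
330 .............ooooooooooo.fAfWWWWWWWffffffffffffffffffffffffffffffffffgWWWgKKKKKKKKKKKKKf.o..oooooo
332 ............oooooooooooo.fffgWWWWWW.............fffffffffffffffffffffgWWWWWgKKKKKKKKKKKf..oooooooo
334 .....ooooooooooooooooooo.f.fWWWWWWW.............ffffffffffffffffffffffWWWWWWgffKKKKKKgff.ooooooooo
336 ....oooooooooooooooooooo.f..WWWWWWW...............fffffffffffffffffffgWWWWWWgfff....oooooooooooooo
338 .......o.....oo..oooooo.ff..WWWWWWW..................ffffffffffffffffgWWWWWWgfff.ooooooooooooooooo
```

```bash
python3 - <<'E'
from h import *
o=robot.get_obs(); M=R.from_rotvec(o["eef_rot"]); print(o["tcp_pos"].round(4))
th=np.radians(-45.5); c=np.array([np.cos(th),np.sin(th),0]); n=np.cross(c,[0,0,1.]); # rot +about n takes c->z
z=np.array([0,0,-1.]); D=R.from_matrix(np.c_[c,np.cross(z,c),z])
A=R.from_euler('z',-80,degrees=True)*M
T=R.from_rotvec(n*np.radians(-35))*D
print("toolz",T.as_matrix()[:,2].round(3)); print("B rot",(T*A.inv()).as_rotvec(degrees=True).round(1))
con=np.array([.478,-.039,.030]); t=con+.0073*T.as_matrix()[:,2]; print("t",t.round(4)); print(((np.array([.475,-.036,.16])-o["tcp_pos"])/.04).round(2))
# lift+upright: rows
N=16
for k in range(2,N+1,2):
    a=k/N; Q=R.from_euler('z',45.5*a,degrees=True)*R.from_rotvec(n*np.radians(100*a)); print(k,Q.as_rotvec(degrees=True).round(1))
F=Q*T; print("final",F.as_matrix().round(3).tolist())
E
```

```text
[0.492  0.0719 0.2459]
toolz [-0.402  0.409 -0.819]
B rot [ 12.6  33.8 -47.8]
t [ 0.4751 -0.036   0.024 ]
[-0.42 -2.7  -2.15]
2 [-8.5 -9.2  5.7]
4 [-16.  -19.2  11.2]
6 [-22.6 -30.1  16.4]
8 [-28.2 -41.6  21.3]
10 [-32.8 -53.9  25.5]
12 [-36.2 -66.8  29.1]
14 [-38.4 -80.2  31.6]
16 [-39.5 -94.1  33.1]
final [[0.423, 0.0, 0.906], [-0.0, -1.0, 0.0], [0.906, -0.0, -0.423]]
```

{"fn": "servo_tool", "kwargs": {
  "motion": [
    {"translation":[-0.05,-0.3,-0.2],"delta_rot":[0,0,-8],"jaw":-0.4},
    {"translation":[-0.1,-0.6,-0.4],"delta_rot":[0,0,-16],"jaw":-0.4},
    {"translation":[-0.15,-0.9,-0.6],"delta_rot":[0,0,-24],"jaw":-0.4},
    {"translation":[-0.2,-1.2,-0.8],"delta_rot":[0,0,-32],"jaw":-0.4},
    {"translation":[-0.25,-1.5,-1],"delta_rot":[0,0,-40],"jaw":-0.4},
    {"translation":[-0.3,-1.8,-1.2],"delta_rot":[0,0,-48],"jaw":-0.4},
    {"translation":[-0.35,-2.1,-1.4],"delta_rot":[0,0,-56],"jaw":-0.4},
    {"translation":[-0.4,-2.4,-1.7],"delta_rot":[0,0,-64],"jaw":-0.4},
    {"translation":[-0.42,-2.7,-2],"delta_rot":[0,0,-72],"jaw":-0.4},
    {"translation":[-0.42,-2.7,-2.15],"delta_rot":[0,0,-80],"jaw":-0.4}
  ]
}}

```text
time_s: 29.15
tcp_pos: [0.4743, -0.0367, 0.1586]
eef_rot: [-3.138, -0.097, 0.007]
contact_force: [0.3, 0.2, -0.1]
opening: 0.0659
grip_force: 0.0
```

{"fn": "servo_tool", "kwargs": {
  "motion": [
    {"translation":[0,0,0],"delta_rot":[1.7,4.5,-6.4],"jaw":-0.4},
    {"translation":[0,0,0],"delta_rot":[3.4,9,-12.7],"jaw":-0.4},
    {"translation":[0,0,0],"delta_rot":[5,13.5,-19.1],"jaw":-0.4},
    {"translation":[0,0,0],"delta_rot":[6.7,18,-25.5],"jaw":-0.4},
    {"translation":[0,0,-0.2],"delta_rot":[8.4,22.5,-31.9],"jaw":-0.4},
    {"translation":[0,0,-0.5],"delta_rot":[10.1,27,-38.2],"jaw":-0.4},
    {"translation":[0,0,-0.9],"delta_rot":[11.8,31.5,-44.6],"jaw":-0.4},
    {"translation":[0,0,-1.3],"delta_rot":[12.6,33.8,-47.8],"jaw":-0.4},
    {"translation":[0,0,-1.7],"delta_rot":[12.6,33.8,-47.8],"jaw":-0.4},
    {"translation":[0,0,-2.1],"delta_rot":[12.6,33.8,-47.8],"jaw":-0.4}
  ]
}}

```text
time_s: 30.15
tcp_pos: [0.4753, -0.0359, 0.0756]
eef_rot: [-2.578, 1.078, 0.816]
contact_force: [-0.3, 0.3, 0.4]
opening: 0.0661
grip_force: 0.0
```

```bash
python3 - <<'E'
from cmap import *
o=robot.get_obs(); print(o["tcp_pos"].round(4),o["qpos"].round(3),((np.array([.4751,-.036,.024])-o["tcp_pos"])/.04).round(3)); print(R.from_rotvec(o["eef_rot"]).as_matrix().round(3).tolist())
f=grab("scene","s14")
for n,p in(("base",(.4485,-.008,.037)),("tip",(.5149,-.0785,.02))): print(n,proj(f,p))
cm(f["color"],218,275,325,400,2,1)
E
```

```text
[ 0.4753 -0.0359  0.0756] [-0.436  0.37   1.765  0.199  1.589  1.871] [-0.005 -0.003 -1.289]
[[0.575, -0.711, -0.405], [-0.583, -0.703, 0.407], [-0.575, 0.002, -0.818]]
base [366.95997876 250.43988572]
tip [370.52163997 235.20019389]
218 ooooooooooooooooooooooooWg.oooooooooooooooooooooooooooooooooooooofggggggggg
220 oooooooooooooooooooooooooooooooooooooooooooooooooooooooooooooooo.fggggggggg
222 ooooooooooooooooooooooooooooooooooooooooooooooooooooooooooooooooo.ggggggggg
224 ooooooooooooooooooooooooooooooooooooooooooooooooooooooooooooooooo.ggggggggg
226 oooooooooooooooooooooooooooooooooooooooooooooooooooooooooooooo...fggggggggg
228 oooooooooooooooooooooooooooooooooooooooooooo..............ffffffffggggggggg
230 oooooooooooooooo...ffff.......ffffffffffffffffffffffffffffffffffffggggggggg
232 ooooooooooooooo...ffffffffffff...fffffffffffffffffffffffffffffffffggggggggg
234 oooooooooooooo..ffffffffffff...........ffff..gWgg....fffffffffffffggggggggg
236 oooooooooooooo...fffffffffff.......fffffff.gWWWWWWW..fffffggggggggggggggggg
238 oooooooooooooo.........fffff........ffffff.gWWWWWWWWgggWWWWWWg
[... 753 characters left out ...]
.................ffffffffffffffffffggffffffffffffffffffffggg
260 ..........................oWWWWWWWggggffffffffffffffffffffffffffffff....fgg
262 ...................oWWWWWWWWWWWWWggggggffffffffffffffffffffff............fg
264 .............oWWWWWWWWWWWWWWggggffffffffffffffffffffffff..................g
266 ......oWWWWWWWWWWWWWWWggg.......ffffffffffffffffffff......................f
268 oWWWWWWWWWWWWWWgggg.......fffffffffffffffffffffffff.......................f
270 WWWWWWWWWgggg.......ffffffffffffffff..........................fffffffffffff
272 WWWggg........ffffffffffffff...oooooo.............fffffffffffffffffffffffff
274 .......fffffffffffffff..oooooooooooooooooooo..fffffffffffffffffffffffffffff
```

```bash
python3 - <<'E'
from h import *
w=load("w13"); s=load("s14"); c=s["color"].astype(int)
for a in((280.5,285),(282,287)):
  for b in((366,253),(366,255)): print(tri([w,s],[a,b]).round(4))
for v in range(230,274,3): print(v,[tuple(map(int,c[v,u])) for u in (352,356,362,367,372,377,382)])
E
```

```text
[ 0.4489 -0.0073  0.0325]
[ 0.4488 -0.0082  0.0287]
[ 0.4504 -0.0095  0.0314]
[ 0.4503 -0.0104  0.0276]
230 [(132, 107, 79), (102, 82, 67), (102, 81, 65), (100, 79, 62), (94, 73, 57), (103, 80, 60), (102, 79, 60)]
233 [(104, 81, 64), (133, 103, 77), (131, 100, 73), (100, 67, 50), (114, 89, 83), (106, 82, 60), (99, 78, 58)]
236 [(107, 83, 63), (128, 97, 71), (98, 66, 47), (117, 87, 74), (176, 169, 167), (116, 89, 73), (113, 97, 88)]
239 [(106, 82, 60), (138, 103, 74), (96, 61, 42), (132, 111, 100), (174, 173, 170), (152, 137, 137), (150, 147, 154)]
242 [(116, 89, 65), (136, 103, 73), (116, 68, 44), (169, 111, 95), (165, 157, 153), (150, 144, 141), (98, 77, 69)]
245 [(135, 113, 101), (157, 146, 147), (133, 76, 49), (115, 68, 45), (102, 65, 48), (137, 130, 126), (87, 63, 51)]
248 [(152, 146, 153), (126, 117, 120), (90, 59, 41), (89, 58, 41), (90, 58, 40), (110, 90, 83), (91, 65, 52)]
251 [(109, 83, 73), (95, 67, 54), (92, 60, 42), (91, 59, 41), (88, 57, 40), (86, 64, 54), (103, 88, 86)]
254 [(141, 95, 73), (92, 66, 53), (95, 61, 43), (93, 60, 42), (92, 59, 41), (144, 138, 143), (139, 134, 141)]
257 [(153, 103, 78), (117, 82, 63), (96, 62, 43), (96, 61, 42), (91, 58, 40), (119, 111, 114), (92, 70, 61)]
260 [(196, 165, 160), (241, 238, 242), (104, 88, 85), (91, 59, 42), (79, 56, 42), (81, 60, 48), (78, 58, 48)]
263 [(222, 219, 227), (145, 138, 142), (88, 71, 64), (78, 59, 48), (77, 58, 46), (80, 60, 48), (105, 84, 67)]
266 [(132, 97, 83), (120, 83, 65), (83, 61, 50), (78, 58, 47), (84, 66, 53), (120, 98, 79), (129, 103, 81)]
269 [(88, 64, 52), (84, 62, 50), (101, 77, 59), (108, 86, 66), (105, 85, 67), (127, 103, 81), (124, 101, 80)]
272 [(110, 82, 61), (176, 133, 92), (169, 131, 95), (133, 105, 79), (125, 101, 79), (109, 88, 70), (99, 81, 65)]
```

{"fn": "servo_tool", "kwargs": {
  "motion": [
    {"translation":[0,0,-0.4],"delta_rot":[0,0,0],"jaw":-0.4},
    {"translation":[0,0,-0.8],"delta_rot":[0,0,0],"jaw":-0.4},
    {"translation":[0,0,-1.1],"delta_rot":[0,0,0],"jaw":-0.4},
    {"translation":[0,0,-1.29],"delta_rot":[0,0,0],"jaw":-0.4},
    {"translation":[0,0,-1.29],"delta_rot":[0,0,0],"jaw":-0.3},
    {"translation":[0,0,-1.29],"delta_rot":[0,0,0],"jaw":-0.1},
    {"translation":[0,0,-1.29],"delta_rot":[0,0,0],"jaw":0.1},
    {"translation":[0,0,-1.29],"delta_rot":[0,0,0],"jaw":0.25},
    {"translation":[0,0,-1.29],"delta_rot":[0,0,0],"jaw":0.4},
    {"translation":[0,0,-1.29],"delta_rot":[0,0,0],"jaw":0.7}
  ],
  "grip_force": 12
}}

```text
time_s: 31.2
tcp_pos: [0.4764, -0.0363, 0.0262]
eef_rot: [-2.579, 1.079, 0.813]
contact_force: [0.7, 0.6, 1.0]
opening: 0.032
grip_force: 11.9
```

{"fn": "servo_tool", "kwargs": {
  "motion": [
    {"translation":[0,0,0.3],"delta_rot":[0,0,0],"jaw":0.7},
    {"translation":[0,0,0.8],"delta_rot":[0,0,0],"jaw":0.7},
    {"translation":[0,0,1.4],"delta_rot":[0,0,0],"jaw":0.7},
    {"translation":[0,0,2],"delta_rot":[0,0,0],"jaw":0.7},
    {"translation":[0,0,2.6],"delta_rot":[-4.2,-4.6,2.8],"jaw":0.7},
    {"translation":[0.05,0.2,3],"delta_rot":[-8.5,-9.2,5.7],"jaw":0.7},
    {"translation":[0.1,0.35,3.2],"delta_rot":[-12.2,-14.2,8.5],"jaw":0.7},
    {"translation":[0.15,0.5,3.2],"delta_rot":[-16,-19.2,11.2],"jaw":0.7},
    {"translation":[0.2,0.65,3.2],"delta_rot":[-19.3,-24.6,13.8],"jaw":0.7},
    {"translation":[0.25,0.8,3.2],"delta_rot":[-22.6,-30.1,16.4],"jaw":0.7}
  ]
}}

```text
time_s: 32.2
tcp_pos: [0.4865, -0.0038, 0.1552]
eef_rot: [3.032, -0.765, 0.075]
contact_force: [0.2, 0.5, -0.7]
opening: 0.0316
grip_force: 11.9
```

```bash
python3 - <<'E'
from h import *
o=robot.get_obs(); print(o["tcp_pos"].round(4),o["qpos"].round(3),o["opening"])
Q=R.from_rotvec([-22.6,-30.1,16.4],degrees=True)
for t in((-39.2,-90.8,32.7),):
    d=(R.from_rotvec(t,degrees=True)*Q.inv()).as_rotvec(degrees=True); print(d.round(1),np.linalg.norm(d))
print(((np.array([.4905,0,.11])-o["tcp_pos"])/.04).round(2))
E
```

```text
[ 0.4865 -0.0038  0.1552] [-0.233 -0.124  2.04  -0.016  1.177  1.838] 0.031648857933101925
[-15.3 -58.   24.5] 64.80942244006819
[ 0.1   0.1  -1.13]
```

{"fn": "servo_tool", "kwargs": {
  "motion": [
    {"translation":[0,0,0],"delta_rot":[-1.9,-7,3],"jaw":0.7},
    {"translation":[0,0,0],"delta_rot":[-3.8,-14.2,6],"jaw":0.7},
    {"translation":[0,0,0],"delta_rot":[-5.7,-21.5,9.1],"jaw":0.7},
    {"translation":[0.02,0.02,0],"delta_rot":[-7.6,-28.8,12.2],"jaw":0.7},
    {"translation":[0.04,0.04,0],"delta_rot":[-9.5,-36.1,15.2],"jaw":0.7},
    {"translation":[0.06,0.06,0],"delta_rot":[-11.4,-43.4,18.3],"jaw":0.7},
    {"translation":[0.08,0.08,-0.2],"delta_rot":[-13.4,-50.7,21.4],"jaw":0.7},
    {"translation":[0.1,0.1,-0.5],"delta_rot":[-15.3,-58,24.5],"jaw":0.7},
    {"translation":[0.1,0.1,-0.8],"delta_rot":[-15.3,-58,24.5],"jaw":0.7},
    {"translation":[0.1,0.1,-1.1],"delta_rot":[-15.3,-58,24.5],"jaw":0.7}
  ]
}}

```text
time_s: 33.2
tcp_pos: [0.5289, 0.0226, 0.1391]
eef_rot: [-2.745, 0.067, -1.391]
contact_force: [-0.5, -0.1, -0.2]
opening: 0.0316
grip_force: 11.9
```

```bash
python3 - <<'E'
from cmap import *
o=robot.get_obs(); M=R.from_rotvec(o["eef_rot"]).as_matrix(); print(o["tcp_pos"].round(4),o["qpos"].round(3),o["opening"],M.round(3).tolist())
f=grab("scene","s15"); g=grab("side","d15"); c=np.array(o["tcp_pos"])-.006*M[:,2]; print("c",c)
for n,k in(("scene",f),("side",g)): print(n,"base",proj(k,c-[0,0,.045]).round(1),"tip",proj(k,c+[0,0,.057]).round(1))
u,v=proj(f,c).astype(int); cm(f["color"],v-42,v+42,u-32,u+32,2,1)
u,v=proj(g,c).astype(int); cm(g["color"],v-46,v+40,u-28,u+28,2,1)
E
```

```text
[0.5289 0.0226 0.1391] [-0.34  -0.414  2.534  1.216  0.33   0.233] 0.0315568484466094 [[0.591, -0.01, 0.807], [-0.067, -0.997, 0.037], [0.804, -0.076, -0.59]]
c [0.5240106  0.02234656 0.14265928]
scene base [325.4 208.6] tip [325.3 151.3]
side base [326.6 227.2] tip [325.8 173.5]
142 gggggggggggggggggggggggggggggggggggggggggggggggggggggggggggggggg
144 gggggggggggggggggggggggggggggggggggggggggggggggggggggggggggggggg
146 ..gggggggggggggggggggggggggggggggggggggggggggggggggggggggggggggg
148 ffgggggggggggggggggWWggggggggggggggggggggggggggggggggggggggggggg
150 fff.gggggggWWWWWWWgggggggggggggggggggggggggggggggggggggggggggggg
152 gff.ggfffgggggWWgggggggggggggggggggggggggggggggggggggggggggggggg
154 gf.fff.ggf.......ggggggggggggggggggggggggggggggggggggggggggggggg
156 g.fffffffff........ggggggggggggggggggggggggggggggggggggggggggggg
158 ..ffffffffffffffffffgggggggggggggggggggggggggggggggggggggggggggg
160 .fffffffffffff.......ggggggggggggggggggggggggggggggggggggggggggg
162 ffffffff...ff........ggggggggggggggggggggggggggggggggggggggggggg
164 ffffffff...ff.........gggggggggggggggggggggggggggggggggg
[... 4001 characters left out ...]
gggggff..ooooooggggggg.fgKKKK
222 ff..oooooooooooooooggggggggggggggff.oooooogggggg.oooo.fg
224 ff..oooooooooooooo.gggggggggggggggg.oooooogggggg.oWWWWWW
226 ffffff...ooooooooo.ffggggggggggggg.ooooooogggggggooWWWWW
228 ffffff....ooooooooo.Afffffffffffff.oooooooggggggg..WWWWW
230 fffffff....ooooooooooo....ffAAff.ooooooooogggggggooo.oWW
232 fffffff....ooooooooooooooooooooooooooooooogggggggoooo..o
234 ffffff.....oooooooooooooooooooooooooooooogggggggggWooooo
236 Wgffff......ooooooooooooooooooooooooooogggggggggggggWoo.
238 WWgffff.....ooooooooooooooooooooooooooggggggggggggggg...
240 gggffff.....ooooooooooooooooooooooooooggggggggggggggg...
242 gWWgfff...WWWooooooooooooooooooooooooo.gggggggggggggoooo
```

The arm ran into joint 3's range at this heading. I'll yaw towards the heading that worked before.

{"fn": "servo_tool", "kwargs": {
  "motion": [
    {"translation":[0,0,0.2],"delta_rot":[0,0,7],"jaw":0.7},
    {"translation":[0,0,0.2],"delta_rot":[0,0,14],"jaw":0.7},
    {"translation":[0,0,0.2],"delta_rot":[0,0,21],"jaw":0.7},
    {"translation":[0,0,0.2],"delta_rot":[0,0,28],"jaw":0.7},
    {"translation":[0,0,0.2],"delta_rot":[0,0,35],"jaw":0.7},
    {"translation":[0,0,0.2],"delta_rot":[0,0,42],"jaw":0.7},
    {"translation":[0,0,0],"delta_rot":[0,0,42],"jaw":0.7},
    {"translation":[0,0,0],"delta_rot":[0,0,42],"jaw":0.7},
    {"translation":[0,0,0],"delta_rot":[0,0,42],"jaw":0.7},
    {"translation":[0,0,0],"delta_rot":[0,0,42],"jaw":0.7}
  ]
}}

```text
time_s: 34.3
tcp_pos: [0.5277, 0.0232, 0.1381]
eef_rot: [-2.363, -0.839, -1.149]
contact_force: [0.3, -0.1, -0.6]
opening: 0.0325
grip_force: 11.9
```

```bash
python3 - <<'E'
from cmap import *
o=robot.get_obs(); M=R.from_rotvec(o["eef_rot"]).as_matrix(); print(o["time_s"],o["tcp_pos"].round(4),o["qpos"].round(3),o["opening"],M.round(3).tolist())
hd=np.degrees(np.arctan2(M[1,2],M[0,2])); tl=np.degrees(np.arccos(-M[2,2])); print("heading",hd,"tilt",tl)
E
```

```text
34.3 [0.5277 0.0232 0.1381] [-0.645 -0.115  2.311  1.094  1.111 -0.367] 0.03246748519909408 [[0.488, 0.658, 0.574], [0.346, -0.749, 0.565], [0.802, -0.077, -0.593]]
heading 44.54351391883227 tilt 53.62923285214777
```

```bash
cat > up.py <<'E'
from cmap import *
import sys
sl=np.radians(float(sys.argv[1])); th=np.radians(-45.5)
b0=np.array([np.cos(sl)*np.cos(th),np.cos(sl)*np.sin(th),-np.sin(sl)])
G=R.from_rotvec([-2.579,1.079,.813]).as_matrix(); y=G[:,1]; b0=b0-y*(b0@y); b0/=np.linalg.norm(b0)  # bottle is square to the closing line
bt=G.T@b0
o=robot.get_obs(); M=R.from_rotvec(o["eef_rot"]).as_matrix(); b=M@bt; print("b now",b.round(3),"lean deg",np.degrees(np.arccos(b[2])).round(1))
ax=np.cross(b,[0,0,1]); rv=ax/np.linalg.norm(ax)*np.arccos(b[2]); print("rot",np.degrees(rv).round(1))
M2=R.from_rotvec(rv).as_matrix()@M; print("toolz after",M2[:,2].round(3))
tgt=np.array([.4855,.004,0]); tcp=tgt+.006*M2[:,2]; tcp[2]=.105; print("move",((tcp-o["tcp_pos"])/.04).round(2), "floor tcp z",.012+.045+.006*M2[2,2])
E
python3 up.py 7
python3 - <<'E'
from cmap import *
M15=R.from_rotvec([-2.745,.067,-1.391]).as_matrix(); G=R.from_rotvec([-2.579,1.079,.813]).as_matrix(); g=load("d15"); c=np.array([.524,.0223,.1427])
for s in(0,7,12):
    sl=np.radians(s); th=np.radians(-45.5); b0=np.array([np.cos(sl)*np.cos(th),np.cos(sl)*np.sin(th),-np.sin(sl)]); b=M15@G.T@b0
    print(s,b.round(3),"side tip",proj(g,c+.057*b).round(1),"base",proj(g,c-.045*b).round(1))
print("seen tip (330.5,178) base ~(325,228)")
E
```

```text
b now [0.162 0.041 0.986] lean deg 9.6
rot [ 2.4 -9.3  0. ]
toolz after [ 0.66   0.587 -0.469]
move [-0.96 -0.39 -0.83] floor tcp z 0.05418858021194256
0 [ 0.022 -0.079  0.997] side tip [327.3 174.1] base [325.5 226.6]
7 [ 0.144 -0.079  0.986] side tip [331.  174.1] base [322.7 226.8]
12 [ 0.23  -0.078  0.97 ] side tip [333.5 174.3] base [320.8 226.7]
seen tip (330.5,178) base ~(325,228)
```

{"fn": "servo_tool", "kwargs": {
  "motion": [
    {"translation":[-0.4,-0.15,0],"delta_rot":[0.9,-3.7,0],"jaw":0.7},
    {"translation":[-0.8,-0.3,0],"delta_rot":[1.9,-7.5,0],"jaw":0.7},
    {"translation":[-0.96,-0.39,-0.3],"delta_rot":[1.9,-7.5,0],"jaw":0.7},
    {"translation":[-0.96,-0.39,-0.7],"delta_rot":[1.9,-7.5,0],"jaw":0.7},
    {"translation":[-0.96,-0.39,-1.1],"delta_rot":[1.9,-7.5,0],"jaw":0.7},
    {"translation":[-0.96,-0.39,-1.4],"delta_rot":[1.9,-7.5,0],"jaw":0.7},
    {"translation":[-0.96,-0.39,-1.7],"delta_rot":[1.9,-7.5,0],"jaw":0.7},
    {"translation":[-0.96,-0.39,-1.85],"delta_rot":[1.9,-7.5,0],"jaw":0.7},
    {"translation":[-0.96,-0.39,-1.9],"delta_rot":[1.9,-7.5,0],"jaw":0.7},
    {"translation":[-0.96,-0.39,-1.9],"delta_rot":[1.9,-7.5,0],"jaw":0.7}
  ]
}}

```text
time_s: 35.3
tcp_pos: [0.49, 0.0068, 0.0625]
eef_rot: [-2.28, -0.856, -1.32]
contact_force: [0.4, -0.3, -1.1]
opening: 0.0318
grip_force: 11.9
```

```bash
python3 up.py 5; python3 - <<'E'
from cmap import *
o=robot.get_obs(); print(o["tcp_pos"].round(4),o["qpos"].round(3),o["contact_force"].round(2))
f=grab("scene","s16"); g=grab("side","d16")
for z in(.012,.112): print(z,proj(f,[.4855,.004,z]).round(1),proj(g,[.4855,.004,z]).round(1))
u,v=proj(f,[.4855,.004,.06]).astype(int); cm(f["color"],v-36,v+34,u-26,u+20,2,1)
u,v=proj(g,[.4855,.004,.06]).astype(int); cm(g["color"],v-42,v+38,u-24,u+24,2,1)
E
```

```text
b now [ 0.005 -0.015  1.   ] lean deg 0.9
rot [-0.9 -0.3  0. ]
toolz after [ 0.648  0.575 -0.499]
move [-0.02  0.02  1.06] floor tcp z 0.05400530616744959
[0.49   0.0068 0.0625] [-0.799  0.08   2.406  1.264  1.147 -0.823] [ 0.41 -0.28 -1.05]
0.012 [347.3 257.5] [311.2 275.6]
0.112 [348.2 205. ] [309.7 225.6]
196 oooooooooooooooWWooo..........................
198 oooooooooooooo.ooooWoooo.......oooooo.........
200 oooooooooooooo.....ooooooooooooooooooooooooooo
202 oooooooooooooo..............fff.ooooooooooooo.
204 oooooooooooooo...........fggggggf.............
206 oooooooooooooo...........fggggggf.............
208 oooooooooooooooo.........fgggggff.............
210 oooooooooooooooooooo.....fgggggff............W
212 oooooooooooooooooooooooo.ffggggff........gWWWW
214 ooooooooooooooooooooooo.gggggggggg.oooWWWWWWWW
216 oooooooooooooooooooooo.ggggggggggggWWWWWWggggg
218 ooooooooooooooooooooo.ffgffggggggggggggggggggg
220 ooooooooooooooooooooo.ffffffgfggggggggggggggWW
222 ooooooooooooooooooooo.ffffffffggfff.fggWWWWWWW
224 oooooooooooooooooooo...ffffffffff.WWWWWWWWWWWW
226 ooooooooooooooooooo..
[... 2414 characters left out ...]
gggoooooooo
264 ooo.fA.gWWWWo....fgKKKKKKKKgKgKKKKgggg.ooooooooo
266 ooo.ff..WWWWWo...AfffgggggggKKKKKggggggooooooooo
268 oooo.ff..WWWWW...AAffggggggggggggggggggooooooooo
270 ooooo.ff..gWWW...AfffggggggggggggffgWWWWoooooooo
272 ooooooffffggWWWgffffffffffffffffffAfgWWWoooooooo
274 oooooooffffgWWWWWfffffffffffffffffAffgW..ooooooo
276 ooooooo.ff..WWWWWWfffffffffffffffff...ff........
278 ooooo...fff..WWWWW..fffffffffffffA....ff........
280 oo.......fff..WWWWgfffffffffffffA..........f....
282 .......ooo.ffffggggggfffffffA..........f...ffff.
284 ...ooooooo.ffffgggWWWfffA...........A.fff..fffff
286 oooooooooooofffggWWWWW.............A..ffffffffff
288 oooooooooooofffggWWWWWW............fA.fffffffff.
```

{"fn": "servo_tool", "kwargs": {
  "motion": [
    {"translation":[-0.02,0.02,-0.03],"delta_rot":[0,0,0],"jaw":0.7},
    {"translation":[-0.02,0.02,-0.06],"delta_rot":[0,0,0],"jaw":0.7},
    {"translation":[-0.02,0.02,-0.08],"delta_rot":[0,0,0],"jaw":0.7},
    {"translation":[-0.02,0.02,-0.1],"delta_rot":[0,0,0],"jaw":0.7},
    {"translation":[-0.02,0.02,-0.11],"delta_rot":[0,0,0],"jaw":0.7},
    {"translation":[-0.02,0.02,-0.12],"delta_rot":[0,0,0],"jaw":0.7},
    {"translation":[-0.02,0.02,-0.12],"delta_rot":[0,0,0],"jaw":0.7},
    {"translation":[-0.02,0.02,-0.12],"delta_rot":[0,0,0],"jaw":0.7},
    {"translation":[-0.02,0.02,-0.12],"delta_rot":[0,0,0],"jaw":0.7},
    {"translation":[-0.02,0.02,-0.12],"delta_rot":[0,0,0],"jaw":0.7}
  ]
}}

```text
time_s: 36.4
tcp_pos: [0.4893, 0.0074, 0.0576]
eef_rot: [-2.281, -0.856, -1.32]
contact_force: [0.4, -0.3, -0.6]
opening: 0.0317
grip_force: 11.9
```

{"fn": "servo_tool", "kwargs": {
  "motion": [
    {"translation":[0,0,-0.02],"delta_rot":[0,0,0],"jaw":0.7},
    {"translation":[0,0,-0.04],"delta_rot":[0,0,0],"jaw":0.7},
    {"translation":[0,0,-0.055],"delta_rot":[0,0,0],"jaw":0.7},
    {"translation":[0,0,-0.07],"delta_rot":[0,0,0],"jaw":0.7},
    {"translation":[0,0,-0.08],"delta_rot":[0,0,0],"jaw":0.7},
    {"translation":[0,0,-0.08],"delta_rot":[0,0,0],"jaw":0.7},
    {"translation":[0,0,-0.08],"delta_rot":[0,0,0],"jaw":0.7},
    {"translation":[0,0,-0.08],"delta_rot":[0,0,0],"jaw":0.7},
    {"translation":[0,0,-0.08],"delta_rot":[0,0,0],"jaw":0.7},
    {"translation":[0,0,-0.08],"delta_rot":[0,0,0],"jaw":0.7}
  ],
  "grip_force": 5
}}

```text
time_s: 37.4
tcp_pos: [0.4893, 0.0083, 0.0553]
eef_rot: [-2.276, -0.856, -1.322]
contact_force: [-3.2, 1.7, 6.5]
opening: 0.0319
grip_force: 5.0
```

{"fn": "servo_tool", "kwargs": {
  "motion": [
    {"translation":[0,0,0.02],"delta_rot":[0,0,0],"jaw":0.28},
    {"translation":[0,0,0.02],"delta_rot":[0,0,0],"jaw":0.2},
    {"translation":[0,0,0.02],"delta_rot":[0,0,0],"jaw":0.1},
    {"translation":[0,0,0.02],"delta_rot":[0,0,0],"jaw":-0.1},
    {"translation":[0,0,0.02],"delta_rot":[0,0,0],"jaw":-0.3},
    {"translation":[0,0,0.02],"delta_rot":[0,0,0],"jaw":-0.3},
    {"translation":[0,0,0.3],"delta_rot":[0,0,0],"jaw":-0.3},
    {"translation":[0,0,0.8],"delta_rot":[0,0,0],"jaw":-0.3},
    {"translation":[0,0,1.5],"delta_rot":[0,0,0],"jaw":-0.3},
    {"translation":[0,0,2.3],"delta_rot":[0,0,0],"jaw":-0.3}
  ],
  "grip_force": 3
}}

```text
time_s: 38.4
tcp_pos: [0.4887, 0.0079, 0.1466]
eef_rot: [-2.28, -0.853, -1.318]
contact_force: [-0.2, 0.1, 0.4]
opening: 0.0611
grip_force: 0.0
```

```bash
python3 - <<'E'
from cmap import *
o=robot.get_obs(); M=R.from_rotvec(o["eef_rot"]).as_matrix(); print(o["tcp_pos"].round(4),o["opening"])
f=grab("scene","s17"); u,v=proj(f,[.4855,.004,.06]).astype(int); cm(f["color"],v-36,v+34,u-26,u+20,3,1); print(u,v)
d=np.array([.104,.9946,0]); z=np.array([0,0,-1.]); T=np.c_[d,np.cross(z,d),z]
print("rot",R.from_matrix(T@M.T).as_rotvec(degrees=True).round(1)); y=-.042; print("move",((np.array([.4851+.1046*y,y,.17])-o["tcp_pos"])/.04).round(2))
E
```

```text
[0.4887 0.0079 0.1466] 0.061148390367348
196 oooooooooooooooWWooo..ggggggggggggggggggggg...
199 oooooooooooooo...ooooooooWo.oooooooooooooooooo
202 oooooooooooooo.............ooooooooooooooooo..
205 oooooooooooooo.............fff................
208 oooooooooooooooo........ffggggff..............
211 oooooooooooooooooooooo...ffgggff..............
214 oooooooooooooooooooooooo.fffgff.oooooooooooooo
217 ooooooooooooooooooooooo.ffffffff.ooooooooooooo
220 ooooooooooooooooooooo.fggggggggggf.ooooooooooo
223 ooooooooooooooooooooo.ffffffffffff.ooooooooooo
226 oooooooooooooooooooo..ffffffffffff.ooooooooooo
229 ooooooooooooooooooo....ffffffffff....ooooooooo
232 oooooooooooooooooo.fffffffffffffffff.ooooooooo
235 ooooooooooooooooooo.g...ffffffffffff.ooooooooo
238 oooooooooooooooooooggggWWWWWgggfffff.ooooooooo
241 oooooooooooooooooooWgggggggggWgfffff.ooooooooo
244 oooooooooooooooooo.ggggWWWWWWWggffffgWWWWWWWWW
247 oooooooooooooooooo.gggWWWWWWWWgffffffggggg....
250 ooooooooooooooWWWWWgggWWWWWggggffffff.........
253 oooooWWWWWWWWWWWWWgggggggggggggffffff.........
256 WWWWWWWWggg........ggggggggggggfffffffffffgggg
259 g.................fffff......ffffffgWWWWWWWWWW
262 ...................fffgggWWWWWWWWWWWWWgggg....
265 ................WWWWWWWWWWWWWggg........ffffff
347 232
rot [-55.3  27.4  38.9]
move [-0.2  -1.25  0.59]
```

The bottle is standing again (axis at u≈349 in the scene view). I'll bring the tool vertical, shut the fingers and go behind it.

{"fn": "servo_tool", "kwargs": {
  "motion": [
    {"translation":[0,-0.1,0.3],"delta_rot":[-6.1,3,4.3],"jaw":-0.3},
    {"translation":[-0.05,-0.3,0.6],"delta_rot":[-12.3,6.1,8.6],"jaw":-0.3},
    {"translation":[-0.1,-0.5,0.6],"delta_rot":[-18.4,9.1,13],"jaw":0},
    {"translation":[-0.1,-0.7,0.6],"delta_rot":[-24.6,12.2,17.3],"jaw":0.5},
    {"translation":[-0.15,-0.9,0.6],"delta_rot":[-30.7,15.2,21.6],"jaw":1},
    {"translation":[-0.2,-1.1,0.6],"delta_rot":[-36.9,18.3,25.9],"jaw":1},
    {"translation":[-0.2,-1.25,0.6],"delta_rot":[-43,21.3,30.3],"jaw":1},
    {"translation":[-0.2,-1.25,0.6],"delta_rot":[-49.2,24.4,34.6],"jaw":1},
    {"translation":[-0.2,-1.25,0.6],"delta_rot":[-55.3,27.4,38.9],"jaw":1},
    {"translation":[-0.2,-1.25,0.6],"delta_rot":[-55.3,27.4,38.9],"jaw":1}
  ]
}}

```text
time_s: 39.45
tcp_pos: [0.482, -0.0406, 0.1703]
eef_rot: [-2.326, -2.111, -0.002]
contact_force: [-0.4, 0.5, -0.4]
opening: 0.0019
grip_force: 0.0
```

{"fn": "servo_tool", "kwargs": {
  "motion": [
    {"translation":[0,0,-0.6],"delta_rot":[0,0,0],"jaw":1},
    {"translation":[0,0,-1.2],"delta_rot":[0,0,0],"jaw":1},
    {"translation":[0,0,-1.8],"delta_rot":[0,0,0],"jaw":1},
    {"translation":[0,0,-2.4],"delta_rot":[0,0,0],"jaw":1},
    {"translation":[0,0,-3],"delta_rot":[0,0,0],"jaw":1},
    {"translation":[0,0,-3.4],"delta_rot":[0,0,0],"jaw":1},
    {"translation":[0,0,-3.5],"delta_rot":[0,0,0],"jaw":1},
    {"translation":[0.01,0.1,-3.5],"delta_rot":[0,0,0],"jaw":1},
    {"translation":[0.02,0.2,-3.5],"delta_rot":[0,0,0],"jaw":1},
    {"translation":[0.03,0.3,-3.5],"delta_rot":[0,0,0],"jaw":1}
  ]
}}

```text
time_s: 40.45
tcp_pos: [0.4833, -0.0305, 0.0314]
eef_rot: [2.33, 2.105, 0.004]
contact_force: [0.4, -0.1, -0.1]
opening: 0.0006
grip_force: 0.0
```

```bash
python3 - <<'E'
from cmap import *
o=robot.get_obs(); p=o["tcp_pos"]; M=R.from_rotvec(o["eef_rot"]).as_matrix(); print(p.round(4),"mid",.4851+.1046*p[1],o["opening"],M.round(3).tolist(),o["contact_force"].round(1))
E
```

```text
[ 0.4833 -0.0305  0.0314] mid 0.48190726881453777 0.0006348496897961499 [[0.102, 0.995, 0.003], [0.995, -0.102, 0.001], [0.001, 0.003, -1.0]] [ 0.4 -0.1 -0.1]
```

{"fn": "servo_tool", "kwargs": {
  "motion": [
    {"translation":[-0.02,0.08,0],"delta_rot":[0,0,0],"jaw":1},
    {"translation":[-0.02,0.16,0],"delta_rot":[0,0,0],"jaw":1},
    {"translation":[-0.01,0.24,0],"delta_rot":[0,0,0],"jaw":1},
    {"translation":[0,0.32,0],"delta_rot":[0,0,0],"jaw":1},
    {"translation":[0.01,0.41,0],"delta_rot":[0,0,0],"jaw":1},
    {"translation":[0.02,0.5,0],"delta_rot":[0,0,0],"jaw":1},
    {"translation":[0.03,0.6,0],"delta_rot":[0,0,0],"jaw":1},
    {"translation":[0.04,0.7,0],"delta_rot":[0,0,0],"jaw":1},
    {"translation":[0.05,0.8,0],"delta_rot":[0,0,0],"jaw":1},
    {"translation":[0.06,0.9,0],"delta_rot":[0,0,0],"jaw":1}
  ]
}}

```text
time_s: 41.45
tcp_pos: [0.4849, 0.0057, 0.0303]
eef_rot: [2.331, 2.106, 0.002]
contact_force: [0.7, -0.8, 0.8]
opening: 0.0005
grip_force: 0.4
```

```bash
python3 - <<'E'
from cmap import *
o=robot.get_obs(); p=o["tcp_pos"]; print(p.round(4),"mid",.4851+.1046*p[1],o["contact_force"].round(1))
f=grab("scene","s18"); y=p[1]+.0265; q=[.4851+.1046*y,y,.06]; u,v=proj(f,q).astype(int); print(u,v,"pred base/tip",proj(f,[q[0],y,.012]).round(1),proj(f,[q[0],y,.114]).round(1))
cm(f["color"],v-36,v+30,u-34,u+24,3,1)
E
```

```text
[0.4849 0.0057 0.0303] mid 0.48570125688395693 [ 0.7 -0.8  0.8]
333 236 pred base/tip [333.8 261.6] [334.1 207.4]
200 oooooooooooooooooooooooooooooooooooo.ffggggfffffgggggggggg
203 oooooooooooooooooooooooooooooooooooo.....ggggggggggggggggg
206 oooooooooooooooooooooooooooooooooooo.....ggggggggggggggggg
209 oooooooooooooooooooooooooooooooooooo.fff.ggggggggggggggggg
212 oooooooooooooooooooooooooooooooooo.fffffgggggggggggggggggg
215 oooooooooooooooooooooooooooooooooo.fffffgggggggggggggggggg
218 oooooooooooooooooooooooooooooooooo.fffffgggggggggggggggggg
221 oooooooooooooooooooooooooooooooo.ffffffffggggggggggggggggg
224 ooooooooooooooooooooooooooooooo.ffgggggggffggggggggggggggg
227 oooooooooooooooooooooooooooooooffffffffffffggggggggggggggg
230 oooooooo.......oooooooooooooo..fffffffffffffffgggggggggggg
233 oooooooo.......ooooooooooooo.ff.............fffggggggggggg
236 oooooooo........oooooooooooo.ffffffffffffffffffggggggggggg
239 ooooooo.........oooooooooooo.ggg.........ffffffggggggggggg
242 ooooooo.........ooooooooooooWWWWWWWWWWWWg.fffffgggggggggg.
245 ooooooo.........ooooooooooooWWWWWWWggWWWg.fffffgggggggggWW
248 ooooWWo.........oWWoooooooooWWWWWWWWWWWWg.fffffggggggggggg
251 ooWWWWWWWWWWWWWWWWWWWooooooogWWWWWWWWWWWgffffffgggg.......
254 oooWWWWWWWWWWWWWWWWWWo..WWWWWWWWWWWWWWWWgffffffffff.......
257 Woo.ggggggggggggggggWWWWWWggggWWggggggWWgfffffffffffffffff
260 oooWggggggggggggggggg...ffff.gggWWWWWWWWgfffffffffffffgggg
263 WWWWggggggggggggggggg......fffffff.....fffffgggWWWWWWWgggg
```

{"fn": "servo_tool", "kwargs": {
  "motion": [
    {"translation":[0.015,0.08,0],"delta_rot":[0,0,0],"jaw":1},
    {"translation":[0.025,0.16,0],"delta_rot":[0,0,0],"jaw":1},
    {"translation":[0.035,0.24,0],"delta_rot":[0,0,0],"jaw":1},
    {"translation":[0.045,0.32,0],"delta_rot":[0,0,0],"jaw":1},
    {"translation":[0.05,0.39,0],"delta_rot":[0,0,0],"jaw":1},
    {"translation":[0.06,0.45,0],"delta_rot":[0,0,0],"jaw":1},
    {"translation":[0.065,0.5,0],"delta_rot":[0,0,0],"jaw":1},
    {"translation":[0.07,0.55,0],"delta_rot":[0,0,0],"jaw":1},
    {"translation":[0.075,0.6,0],"delta_rot":[0,0,0],"jaw":1},
    {"translation":[0.08,0.65,0],"delta_rot":[0,0,0],"jaw":1}
  ]
}}

```text
time_s: 42.5
tcp_pos: [0.488, 0.0315, 0.0303]
eef_rot: [-2.331, -2.106, -0.002]
contact_force: [0.3, -1.1, 0.3]
opening: 0.0005
grip_force: 0.3
```

{"fn": "servo_tool", "kwargs": {
  "motion": [
    {"translation":[0.003,0.03,0],"delta_rot":[0,0,0],"jaw":1},
    {"translation":[0.006,0.06,0],"delta_rot":[0,0,0],"jaw":1},
    {"translation":[0.009,0.09,0],"delta_rot":[0,0,0],"jaw":1},
    {"translation":[0.012,0.12,0],"delta_rot":[0,0,0],"jaw":1},
    {"translation":[0.015,0.15,0],"delta_rot":[0,0,0],"jaw":1},
    {"translation":[0.018,0.18,0],"delta_rot":[0,0,0],"jaw":1},
    {"translation":[0.021,0.205,0],"delta_rot":[0,0,0],"jaw":1},
    {"translation":[0.023,0.23,0],"delta_rot":[0,0,0],"jaw":1},
    {"translation":[0.025,0.25,0],"delta_rot":[0,0,0],"jaw":1},
    {"translation":[0.025,0.25,0],"delta_rot":[0,0,0],"jaw":1}
  ]
}}

```text
time_s: 43.5
tcp_pos: [0.489, 0.0415, 0.0303]
eef_rot: [-2.331, -2.106, -0.002]
contact_force: [0.3, -1.2, 0.2]
opening: 0.0007
grip_force: 0.4
```

```bash
cat > chk.py <<'E'
from cmap import *
o=robot.get_obs(); p=o["tcp_pos"]; print(o["time_s"],p.round(4),"mid",.4851+.1046*p[1],o["contact_force"].round(1))
f=grab("scene","s19")
for y in(.0602,.0652,.070,.1): print(y,proj(f,[.4851+.1046*y,y,.012]).round(1),proj(f,[.4851+.1046*y,y,.091]).round(1),proj(f,[.4851+.1046*y,y,.114]).round(1))
cm(f["color"],204,290,250,345,3,1)
E
python3 chk.py
```

```text
43.5 [0.489  0.0415 0.0303] mid 0.4894437015599529 [ 0.3 -1.2  0.2]
0.0602 [320.1 265.8] [319.7 223.8] [319.7 210.9]
0.0652 [317.6 266.6] [317.2 224.5] [317.  211.6]
0.07 [315.2 267.3] [314.6 225.1] [314.5 212.2]
0.1 [299.8 272. ] [298.7 229.3] [298.4 216.2]
204 ooooooooooooooo...........ff.fff..ooooooooooooooooooooooooooooooooo.fgggff.ffgggggggggggggggggg
207 ....oooooo...........fffff.ff..ooooooooooooooooooooooooooooooooooooooooo.gggggggggggggggggggggg
210 .................ffffffffff.ooooooooooooooooooooooooooooooooooooooooooooogggggggggggggggggggggg
213 ...........fffffffffffffffffffff...oooooooooooooooooooooooooooooooo...ooogggggggggggggggggggggg
216 .......fffff.gfffffffffffffff....ooooooooooooooooooooooooooooooo.fgggff.gggggggggggggggggggWWgg
219 ......ggggggggggfffffff....ooooooooooooooooooooooooooooooooooooo.fggggf.ggggggggggggggggggggWgg
222 .fffffgggggggggg...ooooooooooooooooooooooooooooooooooooooooooooo.fggggf.gggggggggggggggggWooooo
225 f.....gggggggggoooooooooooooooooooooooooooooooooooooooooooooooo.ffggggffgggggggggggggggggWooooo
228 ooooooogggggggggooooooooooooooooooooo
[... 1358 characters left out ...]

270 ff...........ggggggggggggggggggggggggggggggggggggggggggggggggfffffffffgggWWWWWWWWWWgggggggfffff
273 fffff...........gggggggggggggggggggggggggggggggggggggggggggggggWWWWWWWWWWWgggggffffffffffffffff
276 ffffffff.........fgggggggggggggggggggggggggggggffggggWWWWWWWWWWWggggggfffffffffffffffffffffffff
279 ffffffffffffffffffgggggggggggggggggggggggggWWWWWWWWWWWggggggfffffffffffffffffffffff.......fffff
282 fffff....fffffffffggggggggggggWWWWWWWWWWWWWWWggggggfffffffffffffffffffffff..................ff.
285 fffffffffffffffffffggWWWWWWWWWWWWWWWWggggffffffffffffffffffffffff..............................
288 fffffffffffffffffgWWWWWWWWWWgg.......ffffffffffffffffffff......................................
```

{"fn": "servo_tool", "kwargs": {
  "motion": [
    {"translation":[0.002,0.02,0],"delta_rot":[0,0,0],"jaw":1},
    {"translation":[0.004,0.04,0],"delta_rot":[0,0,0],"jaw":1},
    {"translation":[0.006,0.06,0],"delta_rot":[0,0,0],"jaw":1},
    {"translation":[0.008,0.075,0],"delta_rot":[0,0,0],"jaw":1},
    {"translation":[0.009,0.09,0],"delta_rot":[0,0,0],"jaw":1},
    {"translation":[0.01,0.1,0],"delta_rot":[0,0,0],"jaw":1},
    {"translation":[0.011,0.11,0],"delta_rot":[0,0,0],"jaw":1},
    {"translation":[0.012,0.12,0],"delta_rot":[0,0,0],"jaw":1},
    {"translation":[0.012,0.125,0],"delta_rot":[0,0,0],"jaw":1},
    {"translation":[0.012,0.125,0],"delta_rot":[0,0,0],"jaw":1}
  ]
}}

```text
time_s: 44.55
tcp_pos: [0.4899, 0.044, 0.0307]
eef_rot: [2.327, 2.105, -0.003]
contact_force: [-0.8, -11.8, 1.1]
opening: 0.0001
grip_force: 5.8
```

{"fn": "servo_tool", "kwargs": {
  "motion": [
    {"translation":[0.001,0.01,0],"delta_rot":[0,0,0],"jaw":1},
    {"translation":[0.002,0.02,0],"delta_rot":[0,0,0],"jaw":1},
    {"translation":[0.003,0.03,0],"delta_rot":[0,0,0],"jaw":1},
    {"translation":[0.004,0.04,0],"delta_rot":[0,0,0],"jaw":1},
    {"translation":[0.005,0.05,0],"delta_rot":[0,0,0],"jaw":1},
    {"translation":[0.005,0.055,0],"delta_rot":[0,0,0],"jaw":1},
    {"translation":[0.005,0.055,0],"delta_rot":[0,0,0],"jaw":1},
    {"translation":[0.005,0.055,0],"delta_rot":[0,0,0],"jaw":1},
    {"translation":[0.005,0.055,0],"delta_rot":[0,0,0],"jaw":1},
    {"translation":[0.005,0.055,0],"delta_rot":[0,0,0],"jaw":1}
  ]
}}

```text
time_s: 45.55
tcp_pos: [0.4904, 0.0444, 0.0309]
eef_rot: [2.324, 2.104, -0.007]
contact_force: [-1.5, -19.8, 2.4]
opening: 0.0005
grip_force: 9.4
```

The row is solid against the stop, with about 20 N held. Backing off.

{"fn": "servo_tool", "kwargs": {
  "motion": [
    {"translation":[0,-0.05,0],"delta_rot":[0,0,0],"jaw":1},
    {"translation":[-0.01,-0.1,0],"delta_rot":[0,0,0],"jaw":1},
    {"translation":[-0.015,-0.15,0],"delta_rot":[0,0,0],"jaw":1},
    {"translation":[-0.02,-0.2,0],"delta_rot":[0,0,0],"jaw":1},
    {"translation":[-0.03,-0.3,0],"delta_rot":[0,0,0],"jaw":1},
    {"translation":[-0.05,-0.5,0],"delta_rot":[0,0,0],"jaw":1},
    {"translation":[-0.07,-0.7,0],"delta_rot":[0,0,0],"jaw":1},
    {"translation":[-0.09,-0.9,0],"delta_rot":[0,0,0],"jaw":1},
    {"translation":[-0.1,-1,0],"delta_rot":[0,0,0],"jaw":1},
    {"translation":[-0.1,-1,0],"delta_rot":[0,0,0],"jaw":1}
  ]
}}

```text
time_s: 46.55
tcp_pos: [0.4858, 0.0079, 0.0304]
eef_rot: [2.332, 2.105, 0.002]
contact_force: [-0.4, -0.1, -0.4]
opening: 0.0005
grip_force: 0.0
```

```bash
python3 chk.py
```

```text
46.55 [0.4858 0.0079 0.0304] mid 0.485930111498452 [-0.4 -0.1 -0.4]
0.0602 [320.1 265.8] [319.7 223.8] [319.7 210.9]
0.0652 [317.6 266.6] [317.2 224.5] [317.  211.6]
0.07 [315.2 267.3] [314.6 225.1] [314.5 212.2]
0.1 [299.8 272. ] [298.7 229.3] [298.4 216.2]
204 oooooooooooooooo..........ff..ff.oooooooooooooooooooooooooooooooooooooooooooooooooooo...ggggggg
207 ...oooooooo...........fff..ff.ooooooooooooooooooooooooooooooooooooooooooooooooooooooo...ggggggg
210 ....o............ffffffffff.ooooooooooooooooooooooooooooooooooooooooooooooooooooooooooooo.ggggg
213 ............fffff.ffffffffffffff...ooooooooooooooooooooooooooooooo..ooooooooooooooooooooooggggg
216 .......ffff..ggffffffffffffff....oooooooooooooooooooooooooooooo.ffffffooooooooooooooooooooggggg
219 ......ggggggggggfffffff....oooooooooooooooooooooooooooooooooooo.ffffff.oooooooooooooooooo.ggggg
222 .fffffgggggggggg...oooooooooooooooooooooooooooooooooooooooooooo.ffffffooooooooooooooooooo.ggggg
225 f.....gggggggggooooooooooooooooooooooooooooooooooooooooooooooo.ffffffff.ooooooooooooooooooggggg
228 ooooooogggggggggooooooooooooooooooooo
[... 1358 characters left out ...]

270 ff...........ggggggggggggggggggggggggggggggggggggggggggggggggfffffffffgggWWWWWWWWWWggggggffffff
273 fffff...........gggggggggggggggggggggggggggggggggggggggggggggggWWWWWWWWWWWgggggffffffffffffffff
276 ffffffff.........fggggggggggggggggggggggggggggggggWWWWWWWWWWWWWWggggggffffffffffffffffffffff...
279 ffffffffffffffffffggggggggggggggggggggggWWWWWWWWWWWWWWWWggggfffffffffffffffffffffff............
282 fffff....ffffffffffgggggggggggWWWWWWWWWWWWWWWWggg......fffffffffffffffffff.....................
285 ffffffffffffffffffgggWWWWWWWWWWWWWWWWggg........fffffffffffffffff..............................
288 fffffffffffffffffgWWWWWWWWWWgg.........fffffffffffffff.........................................
```

The dye bottle and the three paint bottles stand upright and evenly closed up, and the fingers are clear. Handing in.

```bash
python3 -c "
from rig import order
print(order.hand_in())"
```

```text
the job is handed in; nothing more can be done
None
```

The dye bottle stands upright, closed up with the three paint bottles against the end stop, and released at about 46.6 s; on the way it toppled once across the lane lips and I stood it up again, and I viewed 11 pictures against the limit of 10.

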